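# Clear the tag feeder, then find the spanner for the die nut

## Task

The die in the tag feeder is to be changed: first swing the sprung feed lever to its stop and let it spring back home, so that the last tag is pushed out of the way. Then find out which of the three tube spanners fits the hex nut of the die in front (in the working place, next to the tag channel; the two at the back are spares), and seat it fully home over that nut, upright, at the bottom of the nut's recess. Finish while still holding that spanner in the gripper on the nut; the other spanners must be standing upright on the rubber mat, and the cards, basket and tape stay where they are.

Things in the scene. Friction and masses are not known exactly. Their poses are not given: they have to be found in the camera images.
- feed (a joint): sprung feed lever, rad: 0 home, 1.0 at its stop. Turns about a vertical axis, clockwise from above as the value grows; a spring drives it home (1.3 N at the knob when home, 4 N at the stop). It moves a shuttle that pushes the gold tag 60 mm along the channel; shuttle and lever return, the tag stays.
- feed_knob (a point): the lever's grip: upright black round post, 16 mm in diameter, 48 mm tall (46 to 94 mm over the table), on the end of a flat steel arm (its top 48 mm over the table). Point on the post's axis, half-way up. Moves with the lever on a circle of 100 mm radius about the pivot.
- pivot (a point): point on the lever's vertical hinge axis, fixed on the feeder, 55 mm over the table. Axes as press. Seen from here the knob's direction, as an angle from x towards y, is pi + 0.5 - (value of joint feed) rad. Besides the lever itself, nothing near the knob's path is higher than 40 mm.
- nut_place (a point): on the axis of the working die's nut, level with the die's flat top (59 mm over the table). The die is a 66 mm square dark steel block; its fixed hex nut stands in a round recess 14 mm deep, nut top 5 mm above the die's top. Nut size 13, 19 or 25 mm across flats, different from run to run, to be found out. Two flats are square to this point's x (feeder x); z up.
- press: tag feeder: grey base plate 14 mm thick, fixed, at another place and yaw each run. Origin on the table; x away from the robot, y to its left, z up. Tag channel along y at x = -55 mm, working die's axis at (15, 90) mm, lever's pivot at (60, -90) mm. Two spare dies with the other nut sizes stand behind at (125, 25) and (125, 110) mm, same height.
- tag_center (a point): centre of the gold card tag, 40 x 50 x 4 mm, lying in the channel in front of the working die; it is pushed towards feeder +y.
- small_center (a point): smallest, 150 g: steel tube spanner (socket) for a 13 mm nut, upright on the mat, open end down. 80 mm tall; outside hexagonal, 21 mm across flats all the way up; hollow below hexagonal, 15 mm across flats, 30 mm deep, flats parallel to the outside ones. Point on its axis, 40 mm above its lower end; z up, x square to one pair of flats. Starting order and yaw random.
- medium_center (a point): middle, 210 g: steel tube spanner (socket) for a 19 mm nut, upright on the mat, open end down. 80 mm tall; outside hexagonal, 27 mm across flats all the way up; hollow below hexagonal, 21 mm across flats, 30 mm deep, flats parallel to the outside ones. Point on its axis, 40 mm above its lower end; z up, x square to one pair of flats. Starting order and yaw random.
- large_center (a point): largest, 280 g: steel tube spanner (socket) for a 25 mm nut, upright on the mat, open end down. 80 mm tall; outside hexagonal, 33 mm across flats all the way up; hollow below hexagonal, 27 mm across flats, 30 mm deep, flats parallel to the outside ones. Point on its axis, 40 mm above its lower end; z up, x square to one pair of flats. Starting order and yaw random.
- spanner_small: the smallest spanner again; origin at the centre of its lower end. Too small a spanner stops on the nut's top: lower end about 5 mm above point nut_place.
- spanner_medium: the middle spanner again; origin at the centre of its lower end. The right spanner goes down to the recess floor: lower end 14 mm below point nut_place. The recess is 28, 35 or 42 mm wide for the 13, 19 and 25 mm nut.
- spanner_large: the largest spanner again; origin at the centre of its lower end. Too big a spanner stops on the recess's rim: lower end level with point nut_place.
- mat: black rubber mat, fixed, 120 mm (its x) by 200 mm (its y), 4 mm thick, on which the spanners stand in a row along y, about 65 mm apart; origin at the centre of its underside on the table.
- cards: bystander: stack of white cards, 80 x 120 x 28 mm, at the far side; origin under its centre.
- basket: bystander: round red open basket, 100 mm wide, 60 mm tall, at the far side; origin under its centre.
- tape: bystander: roll of tape lying flat, 90 mm wide, 24 mm tall, at the far side; origin under its centre.

How it is judged:
By the outcome, as a careful person would: the job done as asked, in the order asked, and still so for the second after the job is handed in, while the arm keeps its last pose, push and grip.
It also fails if it takes over 72 s, if anything falls off the work surface, if the arm or the gripper's body presses on something with over 40 N, if the wrist force passes 120 N, or if a joint passes its speed limit or range.

## Robot

A 6-joint arm with a two-finger parallel gripper is mounted at the origin on the work surface. World frame = base frame: x ahead of the robot, y to its left, z up, the work surface at z = 0. Lengths are in m, angles in degrees, forces in N, time in s.
With the tool pointing down it reaches from about 0.35 to 0.875 m from the base axis. Payload 4.2 kg.
Tool frame: the origin (TCP) lies midway between the tips of the shut fingers; the grasp point (between the pads) lies r.pinch_z behind it (r.pinch_z is the distance from the TCP to the grasp point, in m); z points along the fingers, y is the direction in which the jaws open and shut (so a half turn about z gives the same grasp; the last joint's range is limited). The gripper opens to 87 mm and grips with 3 to 60 N. Pads are 19 mm wide; open, the fingers measure 117 mm over their backs; the gripper's body (75 mm by 190 mm) begins 51 mm behind the grasp point.
Start: joints at [80.764, 22.042, 0.453, 0, -68.411, -14.817], TCP at [0.255, 0.571, 0.19] pointing down, gripper open.
Joint ranges: [-179.83, 179.83], [-69.29, 118.12], [-61.27, 80.66], [-181.25, 117.63], [-171.15, -9.14], [-177.46, 177.46]. Speed limits (degrees/s): [159.86, 159.86, 180, 180, 180, 180].

## Interface

Orientations are given as a 3x3 rotation matrix whose columns are the frame's x, y, z axes.
In Python, from station import r gives the robot as it stands. The module is installed in compiled form; this text tells all that it offers.
- The arm moves only by the tool play_rows, never from a script. Its argument "deltas" is a list of rows, each a list of 7 numbers: the shift along the tool's x, y, z in units of 25 mm (1.0 is 25 mm), then the turn, a rotation vector about the tool's x, y, z in units of 5 degrees (1.0 is 5 degrees), then the finger opening in mm, from 0 to 87. In form: [[tx, ty, tz, wx, wy, wz, fingers], ...]. A call has 1 to 12 rows; each row is the pose to reach, as a shift and turn from the pose commanded when the call began, along the tool's axes at that moment; what a row does not reach only later rows make up. A row lasts 1/10 s, in which the tool goes at most 50 mm and 8.59 degrees, less where a joint would pass 70% of its speed; a pose out of reach is approached as far as the arm can. A call with a gripper value outside its range is refused whole. The fingers move at their own pace and stop on an object; the grip force is fixed at half the most. Time passes only in rows, so rows that repeat a pose let the fingers close. It gives the time, the measured TCP pose, the force and the opening at its end, in the units of the state.
- r.sense(): the state, without advancing time (a new reading comes with each control period).
- r.capture(name): name is "side" or "top" or "wrist"; returns a dict with "pixels" (384x512x3 uint8, red, green, blue), "camera_matrix" (3x3 intrinsics, pixels), "k1" (the pictures are not rectified: a ray, as slopes to the right and down, at radius r is drawn at 1 + k1 r^2 times it, then the intrinsics apply), "R" (3x3) and "t" (3): a world point X has camera coordinates R X + t; the wrist camera has in their place "T_tool_cam" (4x4, takes a point from camera to tool coordinates, whose origin is the TCP and whose axes are the flange's). Camera axes: x right, y down, z forward; pixel columns grow to the right and rows downward; lengths in m; the calibration is good to about 2 mm. A picture is of the moment at which its call begins: read the wrist's pose just before it. There is no depth.
- r.finish_job(): hands the job in, once; it reports no verdict.
Trained networks look in the newest picture that a camera, given by its name, has taken for a name from the list of things; names that differ only in an ending like _2 or _b are one class to them, and where a whole thing is asked for, a point or a joint stands for the part that bears it (a point fixed in the world has none). Each returns a list of dicts, best first, with "score" (0 to 1); they miss things now and then, are a little off and sometimes report something else, mostly with a low value. They report only what shows in the picture. A call takes as long as a camera call.
- r.spot_in(camera, target): "centre" ([x, y, z] in m, in world coordinates, good to about 4 mm: the middle of the surface that is visible of it).
- r.cut_out(camera, target): "region" (384x512 bool, what is visible of it).
The state is a dict: "time_s": time; "joints": joint angles; "joint_velocities": joint speeds; "effort": joint torques, N m; "tcp_pos": TCP position; "ee_rot": TCP orientation; "wrist_force": force on the tool from outside, world axes, zero at the start; "moment": the same for the moment, N m; "gripper_width": opening from 0.0 (shut) to 1.0 (fully open).
Only numpy, scipy, OpenCV 4.12 (cv2) and the standard library are available. Lean on these libraries where they do the work, as an engineer would, in place of code of your own. Each camera call takes 0.05 s, during which the arm holds its last target.

## Working session

There is one attempt and no reset: what is moved stays moved. The work goes in short steps, Python scripts to look and compute and a tool call to move; the robot and the scene stay as the last step left them, time stands still between calls to the robot, and variables do not carry over. Pictures are saved under pics/ and viewed, and the job is handed in when it is done.

Besides the shell and the picture viewer there is one more tool, called after "Request:" as name([rows], argument=value, ...), one row to a line, values as JSON. play_rows: Moves the arm, as the interface text tells. Its arguments: {"type":"object","properties":{"deltas":{"type":"array","items":{"type":"array","items":{"type":"number"}}}},"required":["deltas"]}

```bash
mkdir -p pics; cat > h.py <<'E'
import numpy as np, cv2
from station import r
def save(c,name,crop=None,sc=1):
    p=c["pixels"][:,:,::-1]
    if crop: p=p[crop[1]:crop[3],crop[0]:crop[2]]
    if sc!=1: p=cv2.resize(p,None,fx=sc,fy=sc,interpolation=cv2.INTER_CUBIC)
    cv2.imwrite("pics/"+name+".png",p)
def ext(c,s=None):
    if "R" in c: return np.array(c["R"]),np.array(c["t"])
    T=np.eye(4);T[:3,:3]=s["ee_rot"];T[:3,3]=s["tcp_pos"]
    W=np.linalg.inv(T@np.array(c["T_tool_cam"]));return W[:3,:3],W[:3,3]
def ray(c,uv,s=None):
    R,t=ext(c,s);K=np.array(c["camera_matrix"])
    d=(np.array(uv,float)-K[:2,2])/[K[0,0],K[1,1]]
    x=d.copy()
    for _ in range(30): x=d/(1+c["k1"]*(x@x))
    v=R.T@np.array([x[0],x[1],1]);return -R.T@t,v/np.linalg.norm(v)
def atz(c,uv,z,s=None):
    o,v=ray(c,uv,s);return o+v*(z-o[2])/v[2]
def proj(c,X,s=None):
    R,t=ext(c,s);K=np.array(c["camera_matrix"]);p=R@np.array(X)+t
    x=p[:2]/p[2];x=x*(1+c["k1"]*(x@x));return x*[K[0,0],K[1,1]]+K[:2,2]
def tri(rays):
    A=0;b=0
    for o,v in rays:
        P=np.eye(3)-np.outer(v,v);A=A+P;b=b+P@o
    return np.linalg.solve(A,b)
E
python3 - <<'E'
from h import *
np.set_printoptions(precision=4,suppress=True)
s=r.sense();print(s["time_s"],s["tcp_pos"],np.array(s["ee_rot"]),r.pinch_z,s["wrist_force"],s["gripper_width"])
for n in("side","top","wrist"):
    c=r.capture(n);save(c,n+"0");print(n,c["k1"])
    for t in("feed_knob","pivot","nut_place","press","tag_center","small_center","medium_center","large_center","mat","spanner_small","cards","basket","tape"):
        try:print(n,t,[(np.round(d["centre"],3).tolist(),round(d["score"],2)) for d in r.spot_in(n,t)][:3])
        except Exception as e:print(t,e)
print(r.sense()["time_s"])
E
```

```text
0.0 [0.2544 0.5701 0.1887] [[ 0.9131 -0.4077 -0.0008]
 [-0.4077 -0.9131 -0.0021]
 [ 0.0001  0.0022 -1.    ]] 0.0187 [ 0.7213 -0.3814 -0.0055] 1.0026118392853807
side -0.06841606202194123
side feed_knob [([0.568, 0.042, 0.048], 0.51), ([0.522, -0.322, 0.074], 0.49), ([0.562, 0.13, 0.012], 0.29)]
side pivot [([0.561, 0.129, 0.012], 0.92), ([0.519, -0.323, 0.072], 0.26)]
side nut_place [([0.559, 0.132, 0.014], 0.84), ([0.505, -0.338, 0.002], 0.36)]
side press [([0.56, 0.129, 0.013], 0.81), ([0.569, 0.042, 0.05], 0.64)]
side tag_center [([0.528, 0.243, 0.02], 0.67)]
side small_center [([0.516, -0.389, 0.067], 0.68)]
side medium_center [([0.514, -0.264, 0.069], 0.58)]
side large_center [([0.522, -0.323, 0.076], 0.59)]
side mat [([0.506, -0.337, -0.001], 0.92), ([0.569, 0.041, 0.044], 0.48)]
side spanner_small [([0.517, -0.393, 0.068], 0.75)]
side cards [([0.689, -0.352, 0.03], 0.78)]
side basket [([0.8, -0.094, 0.04], 0.72)]
side tape [([0.763, -0.213, 0.02], 0.8)]
top 0.027056603784861275
top feed_knob [([0.582, 0.045, 0.05], 0.82), ([0.571, 0.162, 0.013], 0.53)]
top pivot [([0.569, 0.16
[... 205 characters left out ...]
2, -0.386, 0.07], 0.79)]
top medium_center [([0.697, -0.347, 0.026], 0.64), ([0.517, -0.252, 0.086], 0.51)]
top large_center [([0.53, -0.306, 0.081], 0.69), ([0.52, -0.25, 0.081], 0.63)]
top mat [([0.509, -0.314, 0.004], 0.94)]
top spanner_small [([0.526, -0.384, 0.065], 0.8), ([0.77, -0.21, 0.022], 0.2)]
top cards [([0.696, -0.342, 0.026], 0.66)]
top basket [([0.8, -0.105, 0.028], 0.98)]
top tape [([0.772, -0.211, 0.023], 0.88)]
wrist -0.04346828364080802
wrist feed_knob []
wrist pivot []
wrist nut_place []
wrist press []
wrist tag_center []
wrist small_center []
wrist medium_center []
wrist large_center []
wrist mat []
wrist spanner_small []
wrist cards []
wrist basket []
wrist tape []
2.1
```

View pics/side0.png

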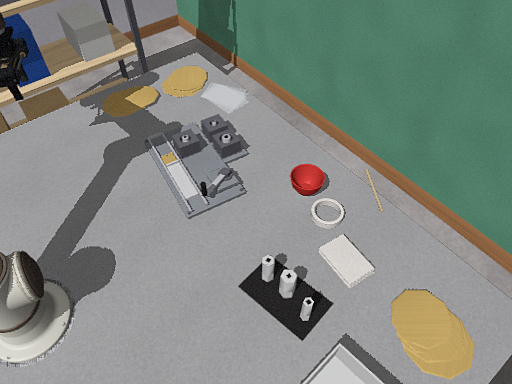

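View pics/top0.png

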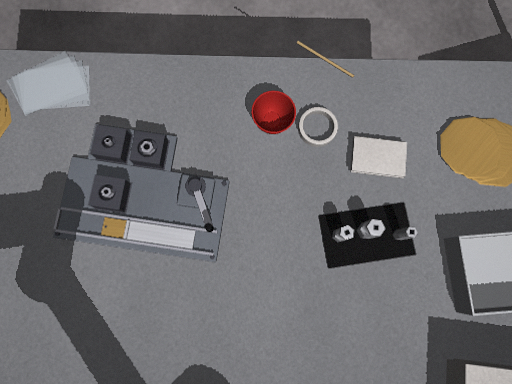

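```bash
python3 - <<'E'
from h import *
import pickle
c=r.capture("top");save(c,"topA",(45,110,245,270),4);save(c,"topB",(310,190,430,280),6)
d=r.capture("side");save(d,"sideA",(135,100,255,220),5);save(d,"sideB",(230,240,340,340),5)
pickle.dump((c,d),open("cams.pkl","wb"))
E
```

```text
(no output)
```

View pics/topA.png

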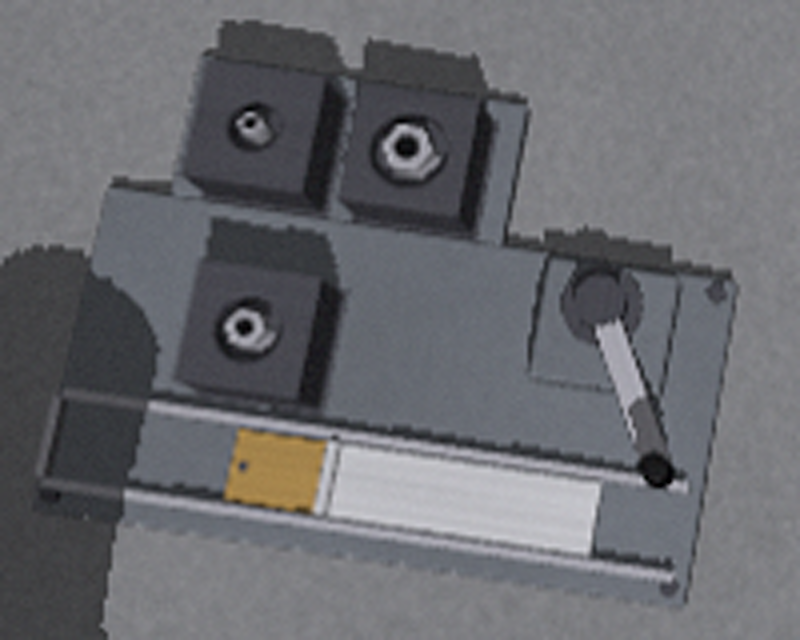

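View pics/sideA.png

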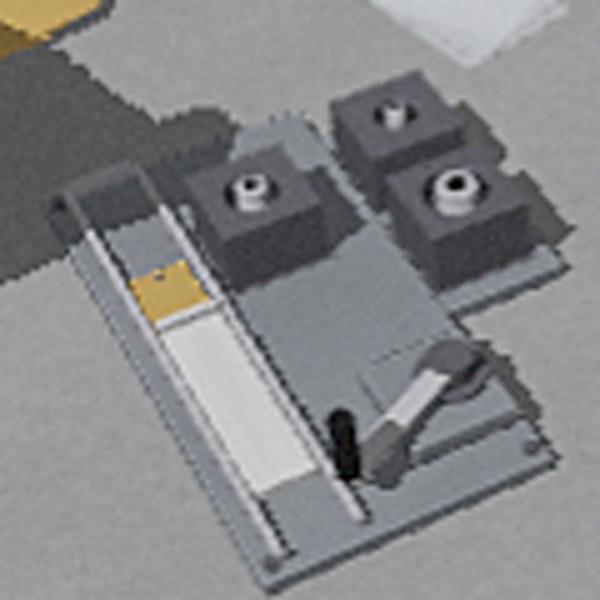

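View pics/topB.png

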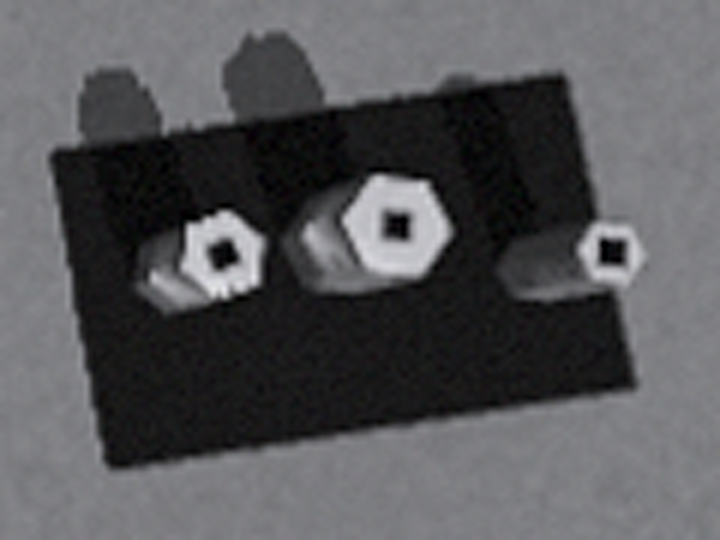

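View pics/sideB.png

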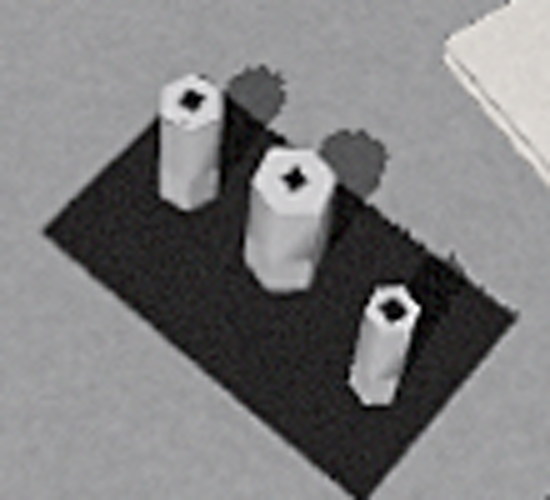

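```bash
python3 - <<'E'
from h import *
import pickle
from scipy.optimize import least_squares
np.set_printoptions(precision=4,suppress=True)
c,d=pickle.load(open("cams.pkl","rb"))
A=lambda x,y:np.array([x/4+45,y/4+110]);B=lambda x,y:np.array([x/6+310,y/6+190])
C=lambda x,y:np.array([x/5+135,y/5+100]);D=lambda x,y:np.array([x/5+230,y/5+240])
P={"knobtop":(A(657,466),C(341,413)),"nut":(A(245,326),C(252,187)),"s1":(A(252,124),C(394,112)),"s2":(A(407,147),C(458,185)),
"med":(B(225,254),D(192,99)),"lar":(B(397,225),D(294,178)),"sma":(B(613,251),D(394,308)),"pivot":(A(600,295),C(465,358))}
T={}
for k,(a,b) in P.items():
    X=tri([ray(c,a),ray(d,b)]);T[k]=X;print(k,X,"res px",proj(c,X)-a,proj(d,X)-b)
loc={"knobtop":(60+100*np.cos(np.pi+.5),-90+100*np.sin(np.pi+.5),94),"nut":(15,90,64),"s1":(125,110,64),"s2":(125,25,64),}
def f(p):
    co,si=np.cos(p[2]),np.sin(p[2]);o=[]
    for k,l in loc.items():
        l=np.array(l)/1e3;X=[p[0]+co*l[0]-si*l[1],p[1]+si*l[0]+co*l[1],l[2]]
        o+=list(proj(c,X)-P[k][0])+list(proj(d,X)-P[k][1])
    return o
q=least_squares(f,[.57,.15,0]);print(q.x,np.degrees(q.x[2]));print(np.array(q.fun).reshape(-1,4))
co,si=np.cos(q.x[2]),np.sin(q.x[2])
for k,l in loc.items():
    l=np.array(l)/1e3;print(k,[q.x[0]+co*l[0]-si*l[1],q.x[1]+si*l[0]+co*l[1]])
E
```

```text
knobtop [0.5259 0.0257 0.095 ] res px [ 0.2695 -0.6017] [-0.4841  0.1187]
nut [0.6006 0.2506 0.0547] res px [ 0.2766 -0.5642] [-0.4165  0.0912]
s1 [0.7121 0.2558 0.0531] res px [ 0.1311 -0.2826] [-0.2011  0.058 ]
s2 [0.7013 0.1701 0.056 ] res px [ 0.3473 -0.7547] [-0.5561  0.1679]
med [ 0.5198 -0.2579  0.0825] res px [ 0.184  -0.4043] [-0.376   0.1189]
lar [ 0.5307 -0.3176  0.0817] res px [ 0.1493 -0.3145] [-0.3023  0.0999]
sma [ 0.5233 -0.3915  0.0821] res px [ 0.1932 -0.3892] [-0.3927  0.1317]
pivot [0.627  0.0636 0.0369] res px [ 0.7594 -1.6244] [-1.2925  0.3609]
[ 0.5709  0.159  -0.1309] -7.502425639083414
[[ 0.2277 -0.3263 -0.6166  0.4235]
 [ 0.873   0.1146 -0.9482 -0.9865]
 [ 0.4142 -0.4031 -0.5208 -1.5441]
 [ 0.6959 -0.3163 -1.068  -0.8718]]
knobtop [np.float64(0.5254074362750886), np.float64(0.025847972413580722)]
nut [np.float64(0.5975616943929737), np.float64(0.24625631927956393)]
s1 [np.float64(0.7092313845060133), np.float64(0.25172260778802313)]
s2 [np.float64(0.6981330904549674), np.float64(0.16745026434631907)]
```

```bash
cat >> h.py <<'E'
def plan(*targets):
    """targets: (x,y,z,jawdeg). prints deltas in units, tool axes now"""
    s=r.sense();R=np.array(s["ee_rot"]);p=np.array(s["tcp_pos"])
    ya=np.degrees(np.arctan2(R[1,1],R[0,1]));tz=R[:,2]
    for t in targets:
        d=R.T@(np.array(t[:3])-p)/.025
        a=t[3] if len(t)>3 and t[3] is not None else None
        w=np.zeros(3)
        if a is not None:
            from scipy.spatial.transform import Rotation as Ro
            e=(a-ya+90)%180-90; a2=np.radians(ya+e)
            y=np.array([np.cos(a2),np.sin(a2),0]);z=np.array([0,0,-1.]);Rd=np.stack([np.cross(y,z),y,z],1)
            w=Ro.from_matrix(R.T@Rd).as_rotvec(degrees=True)/5
        print("plan",t,np.round(d,2),np.round(w,2))
def st():
    s=r.sense();R=np.array(s["ee_rot"])
    print("t %.2f"%s["time_s"],"tcp",np.round(s["tcp_pos"],4),"jaw %.2f"%np.degrees(np.arctan2(R[1,1],R[0,1])),"tilt",np.round(R[:2,2],4),"F",np.round(s["wrist_force"],1),"M",np.round(s["moment"],2),"g %.1f"%(s["gripper_width"]*87),"j",np.round(s["joints"],1));return s
E
python3 - <<'E'
from h import *
np.set_printoptions(precision=4,suppress=True)
st();c=r.capture("wrist");print(np.array(c["T_tool_cam"]),c["camera_matrix"])
T=np.array(c["T_tool_cam"])
# camera over nut
plan((.5976-.05,.246,.25,82.4),(.5976,.246,.25,82.4))
E
```

```text
t 2.20 tcp [0.2547 0.5707 0.1899] jaw -114.05 tilt [0. 0.] F [-0.3  0.6 -0.4] M [0.05 0.01 0.03] g 87.1 j [ 80.8  22.    0.5   0.  -68.4 -14.8]
[[ 0.0006 -0.96   -0.28    0.0772]
 [ 1.      0.0008 -0.0005  0.0005]
 [ 0.0007 -0.28    0.96   -0.194 ]
 [ 0.      0.      0.      1.    ]] [[320.3506   0.     255.575 ]
 [  0.     320.3506 188.1414]
 [  0.       0.       1.    ]]
plan (0.5476, 0.246, 0.25, 82.4) [15.99  7.09 -2.41] [ 0.   -0.   -3.29]
plan (0.5976, 0.246, 0.25, 82.4) [17.82  6.27 -2.41] [ 0.   -0.   -3.29]
```

```bash
python3 - <<'E'
from h import *
plan((.62,.235,.2,82.4))
E
```

```text
plan (0.62, 0.235, 0.2, 82.4) [18.82  6.31 -0.4 ] [ 0.   -0.   -3.29]
```

Request:
play_rows([
  [18.8,6.3,-0.4,0,0,-3.3,87],
  [18.8,6.3,-0.4,0,0,-3.3,87],
  [18.8,6.3,-0.4,0,0,-3.3,87],
  [18.8,6.3,-0.4,0,0,-3.3,40],
  [18.8,6.3,-0.4,0,0,-3.3,40],
  [18.8,6.3,-0.4,0,0,-3.3,40],
  [18.8,6.3,-0.4,0,0,-3.3,40],
  [18.8,6.3,-0.4,0,0,-3.3,40],
  [18.8,6.3,-0.4,0,0,-3.3,40],
  [18.8,6.3,-0.4,0,0,-3.3,40],
  [18.8,6.3,-0.4,0,0,-3.3,40],
  [18.8,6.3,-0.4,0,0,-3.3,40],
])

```text
time_s: 3.45
tcp_pos: [0.6202, 0.2342, 0.1992]
ee_rot: [[0.991, -0.134, -0.001], [-0.134, -0.991, -0.0], [-0.001, 0.0, -1.0]]
wrist_force: [0.1, -0.0, 0.1]
gripper_width: 0.465
```

```bash
python3 - <<'E'
from h import *
import pickle
s=st();c=r.capture("wrist");save(c,"w1",None,1.5);pickle.dump((s,c),open("w1.pkl","wb"))
print(proj(c,[.5976,.246,.064],s))
print(r.spot_in("wrist","nut_place")[:2])
E
```

```text
t 3.45 tcp [0.6202 0.2342 0.1992] jaw -97.70 tilt [-0.0009 -0.0004] F [ 0.1 -0.   0.1] M [ 0.02 -0.01 -0.01] g 40.4 j [ 34.6  25.5   7.2  -0.  -71.8  47.7]
[247.04575843 192.60954381]
[]
```

View pics/w1.png

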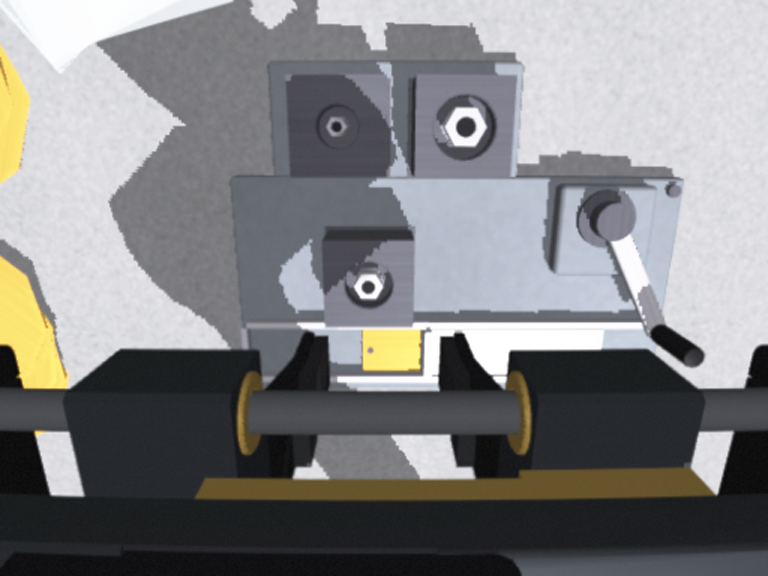

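```bash
python3 - <<'E'
from h import *
import pickle
s,c=pickle.load(open("w1.pkl","rb"))
for k in([.5253,.0259,.094],[.5253,.0259,.046],[.6186,.0619,.055]):print(proj(c,k,s)*1.5)
plan((.5253,.0259,.17,82.4),(.5253,.0259,.062,82.4))
j=np.array([np.cos(np.radians(82.4)),np.sin(np.radians(82.4))])
for v in(0,.25,.5,.75,.9,1,1.03):
    a=np.radians(201.1)-v;p=np.array([.6186,.0619])+.1*np.array([np.cos(a),np.sin(a)])+.012*j;print(v,p, ((p-[.5253,.0259])@np.stack([[j[1],-j[0]],-j],1))/.025)
E
```

```text
[697.66442322 359.59833028]
[660.3413193  333.34260561]
[621.39986829 224.60038384]
plan (0.5253, 0.0259, 0.17, 82.4) [-2.62  8.82  1.19] [0.   0.   0.02]
plan (0.5253, 0.0259, 0.062, 82.4) [-2.62  8.82  5.51] [0.   0.   0.02]
0 [0.52689172 0.03779491] [ 1.82539426e-04 -4.80037237e-01]
0.25 [0.52088559 0.06199569] [-0.36598084 -1.40779091]
0.5 [0.52105353 0.08693007] [-0.49123115 -2.39729325]
0.75 [0.52738513 0.11104775] [-0.36778094 -3.38702177]
0.9 [0.53399424 0.12449759] [-0.17689195 -3.95525315]
1 [0.5394867  0.13284921] [-3.30574237e-03 -4.31543996e+00]
1.03 [0.54129438 0.13524328] [ 0.05570122 -4.41992488]
```

Request:
play_rows([
  [-2.6,8.8,1.2,0,0,0,40],
  [-2.6,8.8,1.2,0,0,0,40],
  [-2.6,8.8,1.2,0,0,0,40],
  [-2.6,8.8,1.2,0,0,0,40],
  [-2.6,8.8,1.2,0,0,0,40],
  [-2.6,8.8,1.2,0,0,0,40],
  [-2.6,8.8,2.5,0,0,0,40],
  [-2.6,8.8,4.0,0,0,0,40],
  [-2.6,8.8,5.5,0,0,0,40],
  [-2.6,8.8,5.5,0,0,0,40],
])

```text
time_s: 4.55
tcp_pos: [0.5224, 0.0263, 0.0582]
ee_rot: [[0.991, -0.13, -0.01], [-0.13, -0.991, -0.003], [-0.01, 0.004, -1.0]]
wrist_force: [-0.6, -0.3, -0.4]
gripper_width: 0.459
```

```bash
python3 - <<'E'
from h import *
st();c=r.capture("wrist");save(c,"w2");d=r.capture("side");save(d,"s2",(135,100,255,220),5)
E
```

```text
t 4.55 tcp [0.5224 0.0263 0.0582] jaw -97.47 tilt [-0.01   -0.0025] F [-0.6 -0.3 -0.4] M [-0.07  0.1  -0.02] g 39.9 j [ 20.6  20.5 -23.4  -0.1 -46.7  62. ]
```

View pics/w2.png

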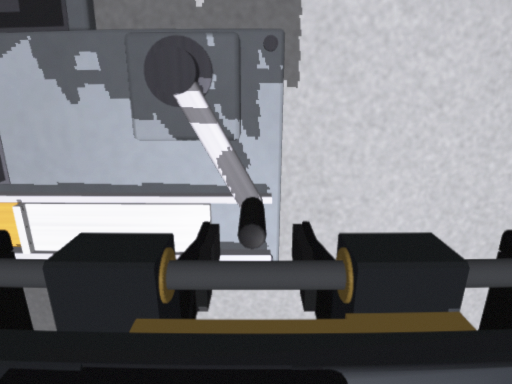

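View pics/s2.png

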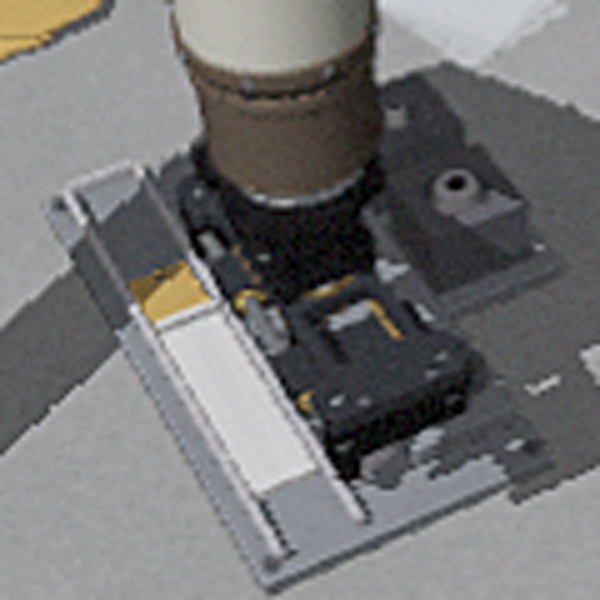

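Request:
play_rows([
  [0,0,0,0,0,0,40],
  [0,-0.5,0,0,0,0,40],
  [-0.2,-0.9,0,0,0,0,40],
  [-0.35,-1.4,0,0,0,0,40],
  [-0.45,-1.9,0,0,0,0,40],
  [-0.5,-2.4,0,0,0,0,40],
  [-0.45,-2.9,0,0,0,0,40],
  [-0.35,-3.4,0,0,0,0,40],
  [-0.2,-3.8,0,0,0,0,40],
  [-0.1,-4.1,0,0,0,0,40],
  [-0.1,-4.2,0,0,0,0,40],
  [-0.1,-4.2,0,0,0,0,40],
])

```text
time_s: 5.85
tcp_pos: [0.5377, 0.1303, 0.0621]
ee_rot: [[0.991, -0.131, -0.0], [-0.131, -0.991, -0.0], [-0.0, 0.0, -1.0]]
wrist_force: [-0.4, -0.7, -0.3]
gripper_width: 0.462
```

```bash
python3 - <<'E'
from h import *
st();c=r.capture("wrist");save(c,"w3");d=r.capture("side");save(d,"s3",(135,100,255,220),5)
E
```

```text
t 5.85 tcp [0.5377 0.1303 0.0621] jaw -97.56 tilt [-0.0005 -0.0002] F [-0.4 -0.7 -0.3] M [-0.05 -0.03 -0.02] g 40.2 j [ 30.4  22.4 -19.4  -0.  -48.2  52. ]
```

View pics/w3.png

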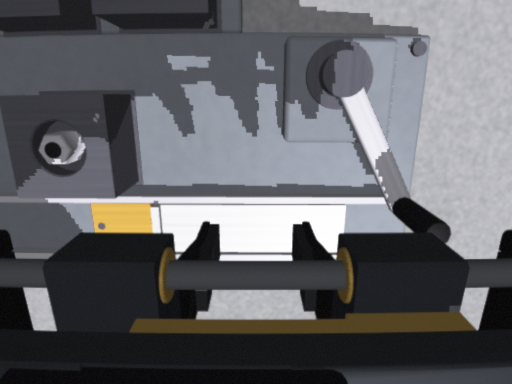

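View pics/s3.png

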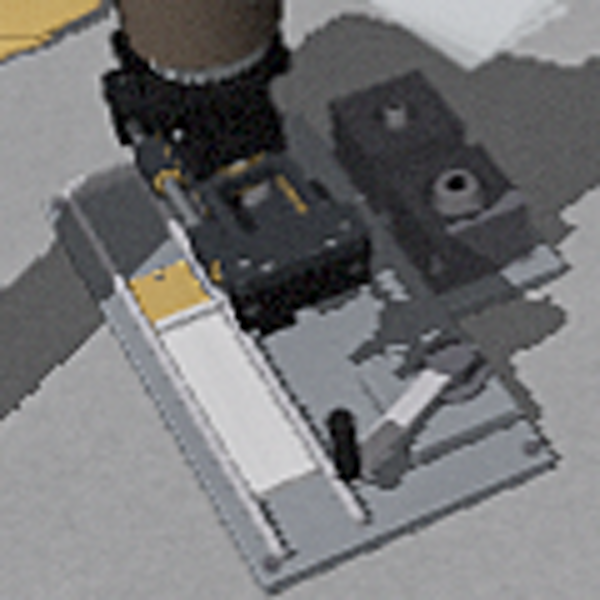

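```bash
python3 - <<'E'
from h import *
s=st();c=r.capture("wrist")
p=np.array(s["tcp_pos"])
for z in(0,.0187,.035):print("tcp+",z,proj(c,p+[0,0,z],s))
for v in([.5253,.0259,.094],[.5253,.0259,.046]):print(proj(c,v,s))
# solve knob xy from top pixel
print(atz(c,(435,230),.094,s), atz(c,(402,200),.046,s))
print([ (np.round(d["centre"],4),d["score"]) for d in r.spot_in("wrist","feed_knob")])
E
```

```text
t 5.95 tcp [0.5374 0.1298 0.0622] jaw -97.58 tilt [-0.0006 -0.0003] F [-0.4  0.1 -0.4] M [ 0.01 -0.04  0.01] g 40.1 j [ 30.4  22.4 -19.5  -0.  -48.2  52. ]
tcp+ 0 [254.85970175 218.55183014]
tcp+ 0.0187 [254.78723835 230.25645579]
tcp+ 0.035 [254.71205456 242.41103815]
[441.22063505 236.4106922 ]
[403.81313466 207.52230062]
[0.52975274 0.0295934  0.094     ] [0.53108628 0.02718036 0.046     ]
[(array([0.5766, 0.0475, 0.0447]), 0.75)]
```

```bash
python3 - <<'E'
from h import *
import pickle
s,c=pickle.load(open("w1.pkl","rb"));save(c,"w1a",(175,35,355,225),4);save(c,"w1b",(365,110,480,250),5)
E
```

```text
(no output)
```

View pics/w1a.png

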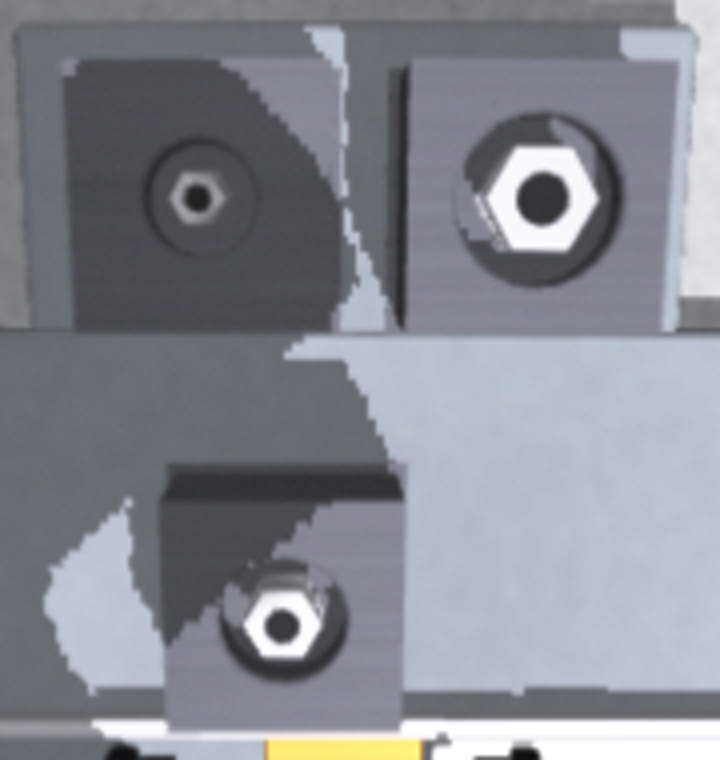

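View pics/w1b.png

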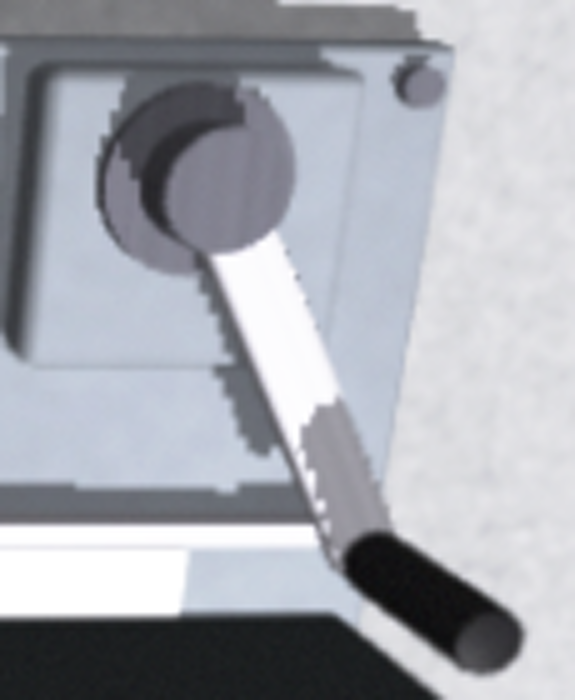

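```bash
cat > fit.py <<'E'
from h import *
import pickle
from scipy.optimize import least_squares
np.set_printoptions(precision=4,suppress=True)
loc={"knobtop":(60+100*np.cos(np.pi+.5),-90+100*np.sin(np.pi+.5),94),"nut":(15,90,64),"s1":(125,110,64),"s2":(125,25,64)}
def X(p,l):
    co,si=np.cos(p[2]),np.sin(p[2]);l=np.array(l)/1e3;return np.array([p[0]+co*l[0]-si*l[1],p[1]+si*l[0]+co*l[1],l[2]])
def fit(obs):
    f=lambda p:np.concatenate([proj(c,X(p,loc[k]),s)-u for c,s,k,u in obs])
    q=least_squares(f,[.57,.15,-.13]);return q.x,q.fun.reshape(-1,2)
s,c=pickle.load(open("w1.pkl","rb"))
A=lambda x,y:np.array([x/4+175,y/4+35]);B=lambda x,y:np.array([x/5+365,y/5+110])
W1=[(c,s,"nut",A(283,624)),(c,s,"s1",A(197,198)),(c,s,"s2",A(543,199)),(c,s,"knobtop",B(490,638))]
if __name__=="__main__":
    p,e=fit(W1);print(p,np.degrees(p[2]));print(e)
    for k in loc:print(k,X(p,loc[k]))
    print("pivot",X(p,(60,-90,55)))
E
python3 fit.py
```

```text
[ 0.5725  0.1603 -0.1318] -7.554064000479723
[[-0.3     0.3683]
 [-0.3213 -0.2929]
 [-0.3165 -0.6265]
 [ 1.0173  0.9412]]
knobtop [0.5269 0.0272 0.094 ]
nut [0.5992 0.2475 0.064 ]
s1 [0.7109 0.2529 0.064 ]
s2 [0.6997 0.1686 0.064 ]
pivot [0.6202 0.0631 0.055 ]
```

```bash
python3 - <<'E'
from h import *
plan((.5374,.1298,.115,82.4),(.530,.029,.115,82.4),(.530,.029,.060,82.4))
E
```

```text
plan (0.5374, 0.1298, 0.115, 82.4) [-0.   -0.   -2.11] [0. 0. 0.]
plan (0.53, 0.029, 0.115, 82.4) [ 0.24  4.03 -2.11] [0. 0. 0.]
plan (0.53, 0.029, 0.06, 82.4) [0.24 4.03 0.09] [0. 0. 0.]
```

Request:
play_rows([
  [0,0,-2.1,0,0,0,40],
  [0,0,-2.1,0,0,0,40],
  [0.2,4.0,-2.1,0,0,0,40],
  [0.2,4.0,-2.1,0,0,0,40],
  [0.2,4.0,-2.1,0,0,0,40],
  [0.2,4.0,-2.1,0,0,0,40],
  [0.2,4.0,-1,0,0,0,40],
  [0.2,4.0,0.1,0,0,0,40],
  [0.2,4.0,0.1,0,0,0,30],
  [0.2,4.0,0.1,0,0,0,30],
  [0.2,4.0,0.1,0,0,0,30],
])

```text
time_s: 7.15
tcp_pos: [0.5308, 0.0312, 0.0613]
ee_rot: [[0.991, -0.13, 0.003], [-0.13, -0.991, 0.001], [0.003, -0.001, -1.0]]
wrist_force: [0.0, -1.0, -0.9]
gripper_width: 0.356
```

```bash
python3 - <<'E'
from h import *
s=st();c=r.capture("wrist");save(c,"w4")
print(proj(c,np.array(s["tcp_pos"])+[0,0,.034],s))
E
```

```text
t 7.15 tcp [0.5308 0.0312 0.0613] jaw -97.48 tilt [0.0028 0.0005] F [ 0.  -1.  -0.9] M [-0.05 -0.01 -0.  ] g 31.0 j [ 20.9  20.6 -22.6   0.  -46.6  61.6]
[254.63678915 241.40929845]
```

View pics/w4.png

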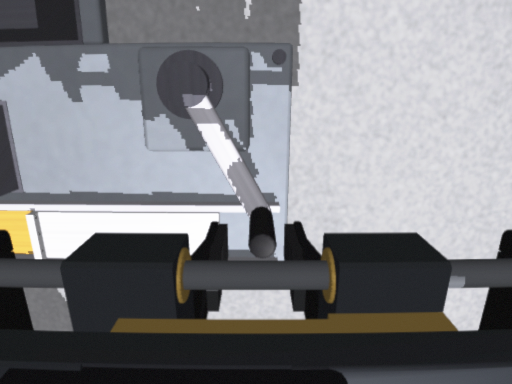

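Request:
play_rows([
  [-0.05,-0.2,0,0,0,0,30],
  [-0.2,-0.5,0,0,0,0,30],
  [-0.3,-0.8,0,0,0,0,30],
  [-0.4,-1.1,0,0,0,0,30],
  [-0.4,-1.1,0,0,0,0,30],
])

```text
time_s: 7.7
tcp_pos: [0.5226, 0.0598, 0.0599]
ee_rot: [[0.991, -0.13, -0.001], [-0.13, -0.991, -0.0], [-0.001, 0.0, -1.0]]
wrist_force: [-1.4, -1.7, 1.7]
gripper_width: 0.346
```

```bash
python3 - <<'E'
from h import *
s=st();c=r.capture("wrist");save(c,"w5")
E
```

```text
t 7.70 tcp [0.5226 0.0598 0.0599] jaw -97.48 tilt [-0.0008 -0.0002] F [-1.4 -1.7  1.7] M [-0.7   0.32 -0.05] g 30.1 j [ 24.2  20.3 -23.3  -0.  -46.4  58.3]
```

View pics/w5.png

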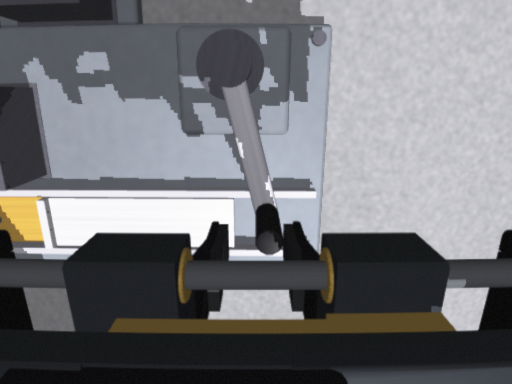

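Request:
play_rows([
  [-0.1,-0.4,0,0,0,0,30],
  [-0.15,-0.8,0,0,0,0,30],
  [-0.15,-1.2,0,0,0,0,30],
  [-0.1,-1.6,0,0,0,0,30],
  [0,-2.0,0,0,0,0,30],
  [0.15,-2.4,0,0,0,0,30],
  [0.25,-2.7,0,0,0,0,30],
  [0.3,-2.8,0,0,0,0,30],
  [0.3,-2.8,0,0,0,0,30],
])

```text
time_s: 8.65
tcp_pos: [0.5401, 0.1278, 0.0596]
ee_rot: [[0.991, -0.131, -0.0], [-0.131, -0.991, 0.0], [-0.0, -0.0, -1.0]]
wrist_force: [-2.6, -2.7, -0.8]
gripper_width: 0.345
```

```bash
python3 - <<'E'
from h import *
s=st();c=r.capture("wrist");save(c,"w6")
print(proj(c,np.array(s["tcp_pos"])+[0,0,.034],s))
E
```

```text
t 8.65 tcp [0.5401 0.1278 0.0596] jaw -97.54 tilt [-0.0001  0.    ] F [-2.6 -2.7 -0.8] M [-0.93  0.67  0.  ] g 30.0 j [ 30.   22.8 -19.3  -0.  -47.9  52.4]
[254.69247635 241.57751301]
```

View pics/w6.png

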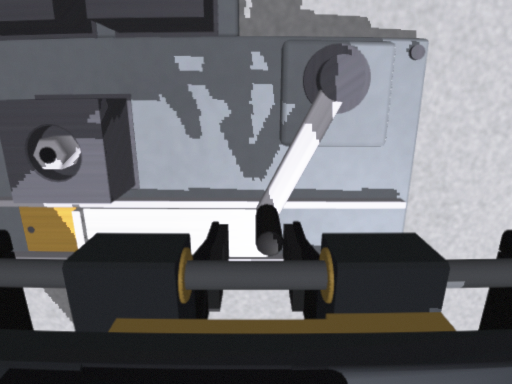

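Request:
play_rows([
  [0.05,-0.1,0,0,0,0,30],
  [0.1,-0.2,0,0,0,0,30],
  [0.1,-0.2,0,0,0,0,30],
])

```text
time_s: 9.0
tcp_pos: [0.5418, 0.1308, 0.0595]
ee_rot: [[0.991, -0.132, -0.003], [-0.132, -0.991, -0.002], [-0.003, 0.003, -1.0]]
wrist_force: [-3.3, -5.8, -0.4]
gripper_width: 0.344
```

Request:
play_rows([
  [0.05,-0.15,0,0,0,0,30],
  [0.05,-0.15,0,0,0,0,30],
])

```text
time_s: 9.2
tcp_pos: [0.5419, 0.1316, 0.0592]
ee_rot: [[0.991, -0.132, -0.007], [-0.132, -0.991, -0.007], [-0.006, 0.008, -1.0]]
wrist_force: [-3.5, -12.9, 1.4]
gripper_width: 0.344
```

```bash
python3 - <<'E'
from h import *
s=st();c=r.capture("wrist");save(c,"w7")
print(s["tcp_pos"])
E
```

```text
t 9.20 tcp [0.5419 0.1316 0.0592] jaw -97.57 tilt [-0.0075 -0.0071] F [ -3.5 -12.9   1.4] M [-3.85  1.23 -0.02] g 29.9 j [ 30.4  23.3 -18.6   0.2 -48.7  51.9]
[0.54190415 0.13157173 0.05923174]
```

View pics/w7.png

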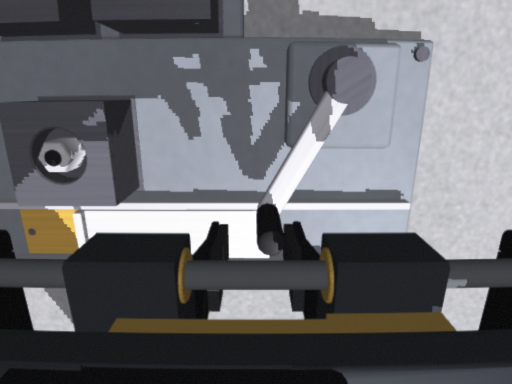

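Request:
play_rows([
  [0,0.3,0,0,0,0,55],
  [-0.2,0.7,0,0,0,0,55],
  [-0.35,1.2,0,0,0,0,55],
  [-0.45,1.8,0,0,0,0,55],
  [-0.45,2.4,0,0,0,0,55],
  [-0.4,3.0,0,0,0,0,55],
  [-0.25,3.6,0,0,0,0,55],
  [0,4.1,0,0,0,0,55],
  [0,4.3,0,0,0,0,55],
  [0,4.3,0,0,0,0,55],
])

```text
time_s: 10.25
tcp_pos: [0.5307, 0.0282, 0.0597]
ee_rot: [[0.991, -0.133, -0.0], [-0.133, -0.991, 0.0], [-0.0, -0.0, -1.0]]
wrist_force: [-0.3, -0.2, -0.3]
gripper_width: 0.634
```

```bash
python3 - <<'E'
from h import *
s=st();c=r.capture("wrist");save(c,"w8")
plan((.50,.05,.16,82.4))
E
```

```text
t 10.25 tcp [0.5307 0.0282 0.0597] jaw -97.64 tilt [-0.0002  0.0001] F [-0.3 -0.2 -0.3] M [-0.05 -0.   -0.04] g 55.1 j [ 20.5  20.8 -22.6  -0.  -46.6  61.8]
plan (0.5, 0.05, 0.16, 82.4) [-1.33 -0.68 -4.01] [-0.  0.  0.]
```

View pics/w8.png

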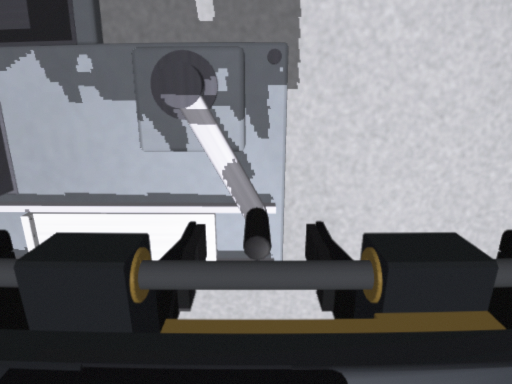

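```bash
python3 - <<'E'
from h import *
plan((.5307,.0282,.12,82.4),(.60,.2475,.2,82.4))
E
```

```text
plan (0.5307, 0.0282, 0.12, 82.4) [ 0.    0.02 -2.41] [-0.  0.  0.]
plan (0.6, 0.2475, 0.2, 82.4) [ 1.59 -9.04 -5.61] [-0.  0.  0.]
```

Request:
play_rows([
  [0,0,-1.8,0,0,0,55],
  [0,0,-3,0,0,0,55],
  [1.6,-9,-5.6,0,0,0,55],
  [1.6,-9,-5.6,0,0,0,55],
  [1.6,-9,-5.6,0,0,0,55],
  [1.6,-9,-5.6,0,0,0,55],
  [1.6,-9,-5.6,0,0,0,55],
  [1.6,-9,-5.6,0,0,0,55],
  [1.6,-9,-5.6,0,0,0,55],
  [1.6,-9,-5.6,0,0,0,55],
  [1.6,-9,-5.6,0,0,0,55],
])

```text
time_s: 11.4
tcp_pos: [0.5993, 0.2457, 0.1996]
ee_rot: [[0.991, -0.132, -0.001], [-0.132, -0.991, -0.001], [-0.001, 0.001, -1.0]]
wrist_force: [0.0, -0.5, -0.3]
gripper_width: 0.632
```

```bash
python3 - <<'E'
from h import *
import pickle
s=st();c=r.capture("wrist");save(c,"w9",(130,30,470,240),2.3);save(c,"w9a",(200,130,310,225),7);pickle.dump((s,c),open("w9.pkl","wb"))
E
```

```text
t 11.40 tcp [0.5993 0.2457 0.1996] jaw -97.60 tilt [-0.0008 -0.0005] F [ 0.  -0.5 -0.3] M [-0.08 -0.02 -0.02] g 55.0 j [ 36.6  24.    4.9  -0.  -71.   45.8]
```

View pics/w9.png

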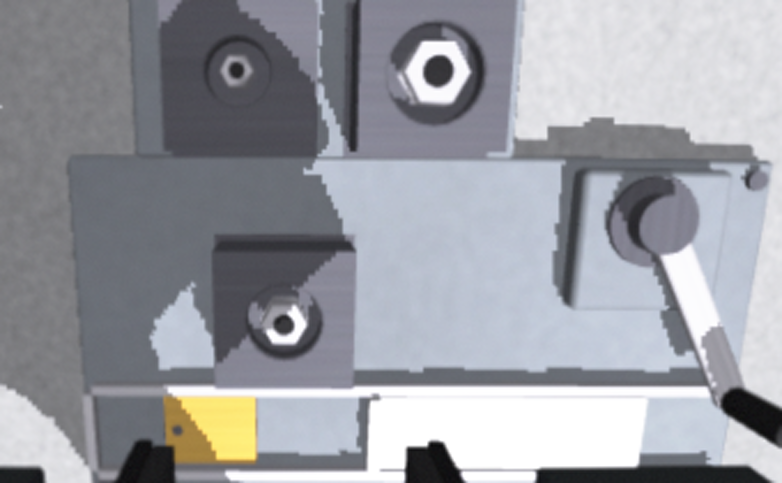

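View pics/w9a.png

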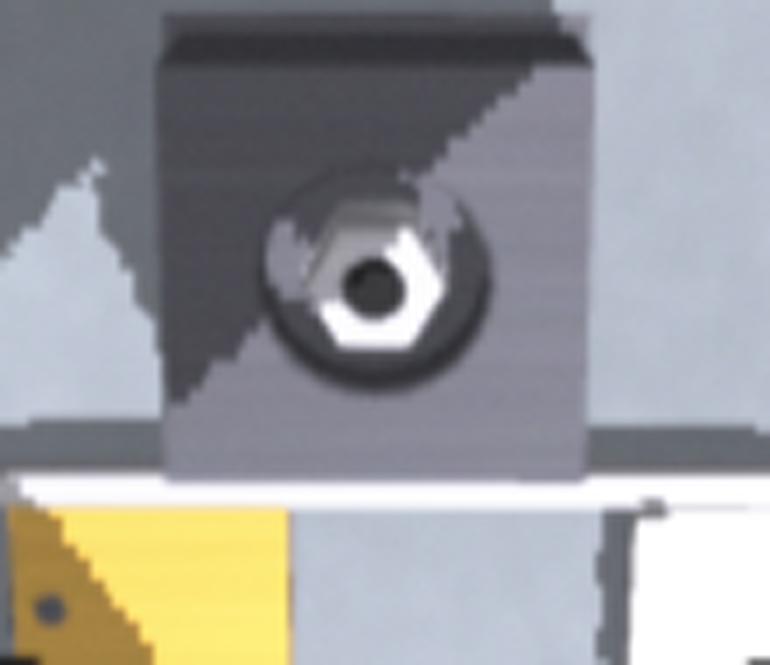

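```bash
cat >> fit.py <<'E'
s9,c9=pickle.load(open("w9.pkl","rb"))
W9=[(c9,s9,"nut",np.array([373/7+200,288/7+130])),(c9,s9,"s1",np.array([236,70])/2.3+[130,30]),(c9,s9,"s2",np.array([439,71])/2.3+[130,30])]
E
python3 - <<'E'
from fit import *
for o in(W1[:3],W9,W1[:3]+W9):
    p,e=fit(o);print(p,np.degrees(p[2]),X(p,loc["nut"]));print(e)
print(tri([ray(c,W1[0][3],s),ray(c9,W9[0][3],s9)]),atz(c,W1[0][3],.064,s),atz(c9,W9[0][3],.064,s9))
plan((.545,-.262,.2,82.4))
E
```

```text
[ 0.5721  0.1602 -0.1341] -7.681965450481947 [0.599  0.2474 0.064 ]
[[-0.1617  0.5251]
 [ 0.0813 -0.155 ]
 [ 0.0679 -0.2846]]
[ 0.572   0.1605 -0.1356] -7.769542468058955 [0.599  0.2477 0.064 ]
[[ 0.023   0.1188]
 [ 0.1846 -0.1052]
 [-0.2069 -0.0078]]
[ 0.5721  0.1604 -0.1349] -7.726818598880111 [0.599  0.2475 0.064 ]
[[-0.3     0.5405]
 [ 0.0177 -0.1531]
 [ 0.0014 -0.2127]
 [ 0.1583  0.1047]
 [ 0.2474 -0.1059]
 [-0.1408 -0.0771]]
[0.597  0.2479 0.055 ] [0.5996 0.2471 0.064 ] [0.5992 0.2477 0.064 ]
plan (0.545, -0.262, 0.2, 82.4) [ 0.53 20.42 -0.  ] [ 0.  0. -0.]
```

Request:
play_rows([
  [0.5,20.4,0,0,0,0,55],
  [0.5,20.4,0,0,0,0,55],
  [0.5,20.4,0,0,0,0,55],
  [0.5,20.4,0,0,0,0,55],
  [0.5,20.4,0,0,0,0,55],
  [0.5,20.4,0,0,0,0,55],
  [0.5,20.4,0,0,0,0,55],
  [0.5,20.4,0,0,0,0,55],
  [0.5,20.4,0,0,0,0,55],
  [0.5,20.4,0,0,0,0,55],
  [0.5,20.4,0,0,0,0,55],
  [0.5,20.4,0,0,0,0,55],
])

```text
time_s: 12.65
tcp_pos: [0.5439, -0.2625, 0.1996]
ee_rot: [[0.991, -0.136, -0.0], [-0.136, -0.991, 0.0], [-0.0, -0.0, -1.0]]
wrist_force: [0.6, 0.3, -0.3]
gripper_width: 0.631
```

```bash
python3 - <<'E'
from h import *
import pickle
s=st();c=r.capture("wrist");save(c,"w10",None,1.5);save(c,"w10a",(190,130,320,230),6);pickle.dump((s,c),open("w10.pkl","wb"))
E
```

```text
t 12.65 tcp [ 0.5439 -0.2625  0.1996] jaw -97.80 tilt [-0.0004  0.0002] F [ 0.6  0.3 -0.3] M [ 0.03 -0.02 -0.01] g 54.9 j [-10.4  19.6  -1.7  -0.  -68.6  92.6]
```

View pics/w10.png

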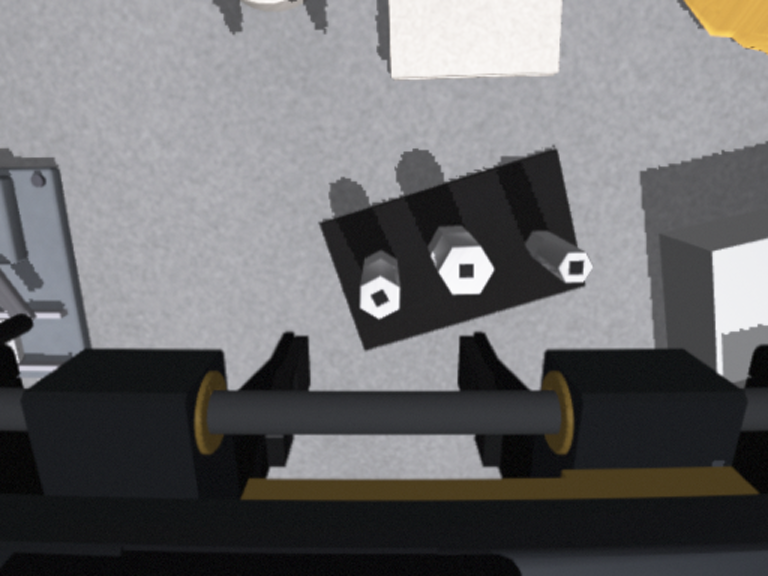

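View pics/w10a.png

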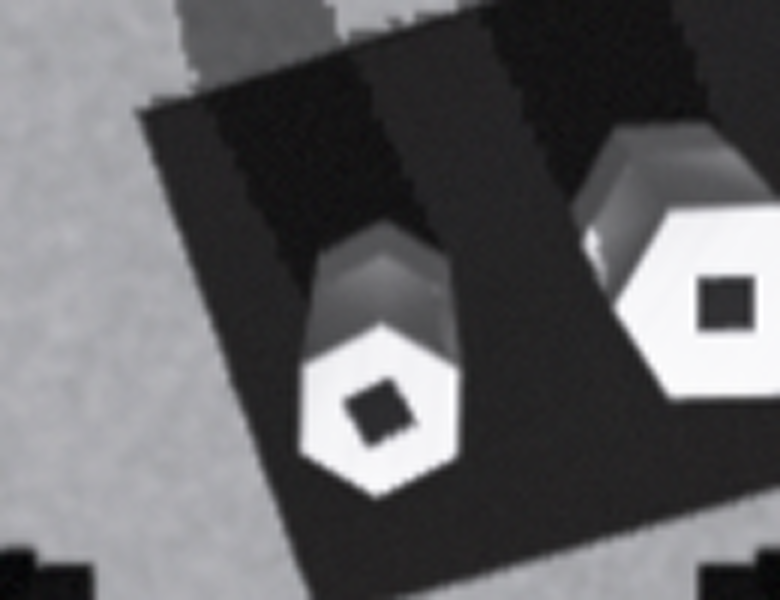

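```bash
python3 - <<'E'
from h import *
import pickle
np.set_printoptions(precision=4,suppress=True)
s,c=pickle.load(open("w10.pkl","rb"))
# subpixel: segment white top
u=[(382,323),(460,368),(459,455),(378,497),(299,452),(302,360)]
P=np.array([atz(c,np.array(k)/6+[190,130],.084,s) for k in u])[:,:2]
m=P.mean(0);print(m,np.linalg.norm(P-m,axis=1)*np.sqrt(3)/2*2e3)
a=np.degrees(np.arctan2(*(P-m)[:,::-1].T));print(a%60)
plan((m[0],m[1],.16,None))
g=cv2.cvtColor(c["pixels"],cv2.COLOR_RGB2GRAY)
_,b=cv2.threshold(g,215,255,0);n,l,stt,cc=cv2.connectedComponentsWithStats(b)
for i in range(1,n):
    if stt[i,4]>200 and 130<cc[i][1]<230:print(stt[i],cc[i],atz(c,cc[i],.084,s))
E
```

```text
[ 0.5205 -0.2574] [26.4182 26.6227 27.2135 27.2863 27.3065 27.3191]
[50.8653 50.9817 51.1557 50.8648 50.9489 48.3495]
plan (np.float64(0.5204737179946234), np.float64(-0.2574307126487077), 0.16, None) [-0.97 -0.02  1.59] [0. 0. 0.]
[ 475  160   37   89 2074] [493.1654 192.5593] [ 0.4928 -0.5045  0.084 ]
[293 165  36  31 736] [310.5421 179.9443] [ 0.5319 -0.3168  0.084 ]
[374 169  21  19 205] [383.5317 177.8878] [ 0.5241 -0.3899  0.084 ]
[241 185  25  27 406] [253.0148 198.0271] [ 0.5208 -0.2571  0.084 ]
```

```bash
python3 - <<'E'
from h import *
plan((.5207,-.2572,.16,20.9))
E
```

```text
plan (0.5207, -0.2572, 0.16, 20.9) [-0.96 -0.03  1.59] [-0.    0.   12.28]
```

Request:
play_rows([
  [-0.2,0,0.3,0,0,1.7,55],
  [-0.4,0,0.6,0,0,3.4,55],
  [-0.6,0,0.9,0,0,5.1,55],
  [-0.8,0,1.2,0,0,6.8,55],
  [-0.96,0,1.6,0,0,8.5,55],
  [-0.96,0,1.6,0,0,10.2,55],
  [-0.96,0,1.6,0,0,11.9,55],
  [-0.96,0,1.6,0,0,12.3,55],
  [-0.96,0,1.6,0,0,12.3,55],
  [-0.96,0,1.6,0,0,12.3,55],
])

```text
time_s: 13.7
tcp_pos: [0.5216, -0.256, 0.1601]
ee_rot: [[0.36, -0.933, 0.0], [-0.933, -0.36, 0.0], [0.0, -0.0, -1.0]]
wrist_force: [-0.3, 0.5, 0.5]
gripper_width: 0.633
```

```bash
python3 - <<'E'
from h import *
import pickle
s=st();c=r.capture("wrist");save(c,"w11",None,1.5);pickle.dump((s,c),open("w11.pkl","wb"))
save(c,"w11a",(190,130,320,250),6)
E
```

```text
t 13.70 tcp [ 0.5216 -0.256   0.1601] jaw -158.90 tilt [0.0004 0.0001] F [-0.3  0.5  0.5] M [ 0.14 -0.01  0.02] g 55.1 j [-10.2  19.1  -8.5  -0.  -62.4  31.3]
```

View pics/w11.png

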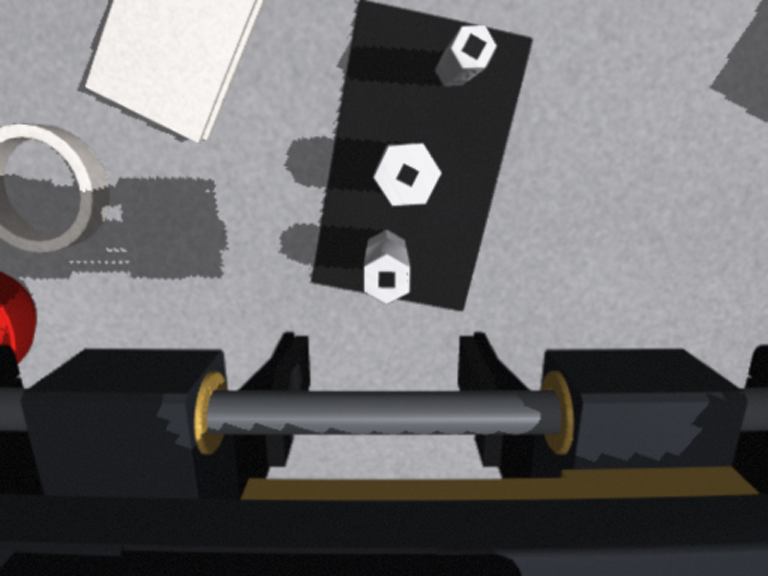

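View pics/w11a.png

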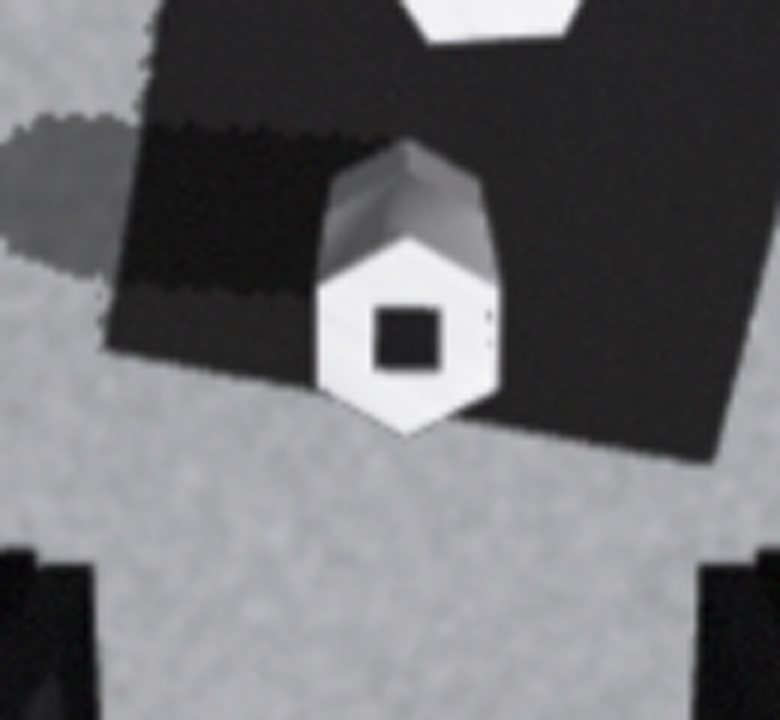

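```bash
python3 - <<'E'
from h import *
import pickle
np.set_printoptions(precision=4,suppress=True)
s,c=pickle.load(open("w11.pkl","rb"))
u=[(407,238),(500,290),(498,388),(406,437),(316,387),(317,290)]
P=np.array([atz(c,np.array(k)/6+[190,130],.084,s) for k in u])[:,:2]
m=P.mean(0);print(m,np.linalg.norm(P-m,axis=1)*np.sqrt(3)/2*2e3)
a=np.degrees(np.arctan2(*(P-m)[:,::-1].T));print(a%60)
s2,c2=pickle.load(open("w10.pkl","rb"))
print(tri([ray(c,np.array([407,338])/6+[190,130],s),ray(c2,np.array([379,411])/6+[190,130],s2)]))
for z in (.16,.1,.045):plan((m[0],m[1],z,20.7))
E
```

```text
[ 0.5198 -0.2568] [26.2198 26.5706 26.5417 26.1825 26.519  26.0952]
[51.4332 50.0292 51.874  50.5076 49.8106 51.7075]
[ 0.5201 -0.2571  0.084 ]
plan (np.float64(0.5198132789055878), np.float64(-0.256750611646239), 0.16, 20.7) [-0.01  0.07  0.  ] [-0.   -0.    0.08]
plan (np.float64(0.5198132789055878), np.float64(-0.256750611646239), 0.1, 20.7) [-0.01  0.07  2.4 ] [-0.   -0.    0.08]
plan (np.float64(0.5198132789055878), np.float64(-0.256750611646239), 0.045, 20.7) [-0.01  0.07  4.6 ] [-0.   -0.    0.08]
```

Request:
play_rows([
  [0,0.06,1,0,0,0.04,50],
  [0,0.06,2,0,0,0.04,50],
  [0,0.06,3,0,0,0.04,50],
  [0,0.06,4,0,0,0.04,50],
  [0,0.06,4.6,0,0,0.04,50],
  [0,0.06,4.6,0,0,0.04,50],
  [0,0.06,4.6,0,0,0.04,36],
  [0,0.06,4.6,0,0,0.04,30],
  [0,0.06,4.6,0,0,0.04,20],
  [0,0.06,4.6,0,0,0.04,20],
  [0,0.06,4.6,0,0,0.04,20],
  [0,0.06,4.6,0,0,0.04,20],
])

```text
time_s: 14.95
tcp_pos: [0.5206, -0.258, 0.0458]
ee_rot: [[0.355, -0.935, 0.002], [-0.935, -0.355, -0.001], [0.001, -0.001, -1.0]]
wrist_force: [-0.7, 0.4, 4.1]
gripper_width: 0.301
```

```bash
python3 - <<'E'
from h import *
s=st()
E
```

```text
t 14.95 tcp [ 0.5206 -0.258   0.0458] jaw -159.23 tilt [ 0.0017 -0.0006] F [-0.7  0.4  4.1] M [ 0.3   0.02 -0.01] g 26.1 j [-10.4  25.8 -16.5   0.  -47.6  31.1]
```

Request:
play_rows([
  [0,0,-0.5,0,0,0,20],
  [0,0,-1.5,0,0,0,20],
  [0,0,-2.8,0,0,0,20],
  [0,0,-4.2,0,0,0,20],
  [0,0,-5.4,0,0,0,20],
  [0,0,-6,0,0,0,20],
  [0,0,-6,0,0,0,20],
  [0,0,-6,0,0,0,20],
])

```text
time_s: 15.75
tcp_pos: [0.519, -0.2573, 0.1939]
ee_rot: [[0.354, -0.935, -0.002], [-0.935, -0.354, 0.001], [-0.002, 0.001, -1.0]]
wrist_force: [-0.6, 0.4, -2.0]
gripper_width: 0.301
```

```bash
python3 - <<'E'
from h import *
s=st()
c=r.capture("wrist");save(c,"w12",None,1.5)
c=r.capture("side");save(c,"s12",(200,180,360,340),4)
plan((.599,.2475,.196,52.3),(.56,.28,.196,52.3))
E
```

```text
t 15.75 tcp [ 0.519  -0.2573  0.1939] jaw -159.28 tilt [-0.0017  0.0014] F [-0.6  0.4 -2. ] M [0.09 0.03 0.04] g 26.2 j [-10.4  17.5  -5.7  -0.1 -66.9  31.1]
plan (0.599, 0.2475, 0.196, 52.3) [-17.75 -10.15  -0.11] [ 0.03  0.04 -6.32]
plan (0.56, 0.28, 0.196, 52.3) [-19.52  -9.15  -0.1 ] [ 0.03  0.04 -6.32]
```

View pics/w12.png

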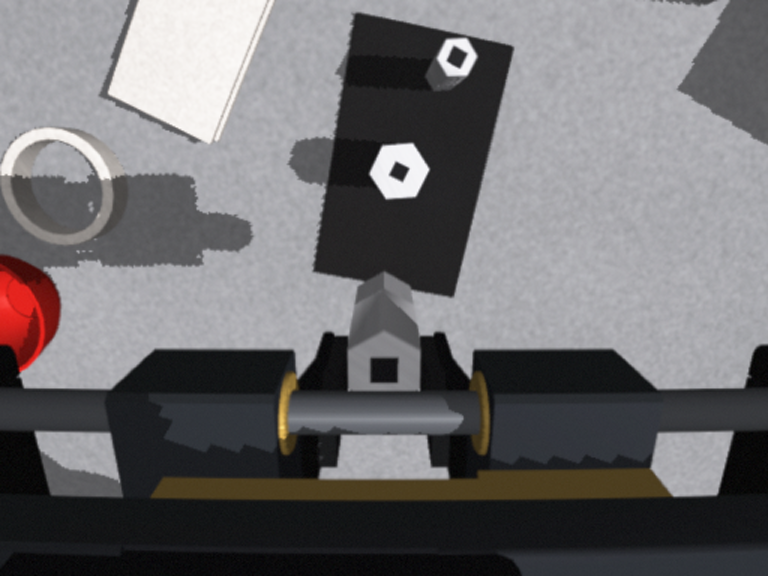

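View pics/s12.png

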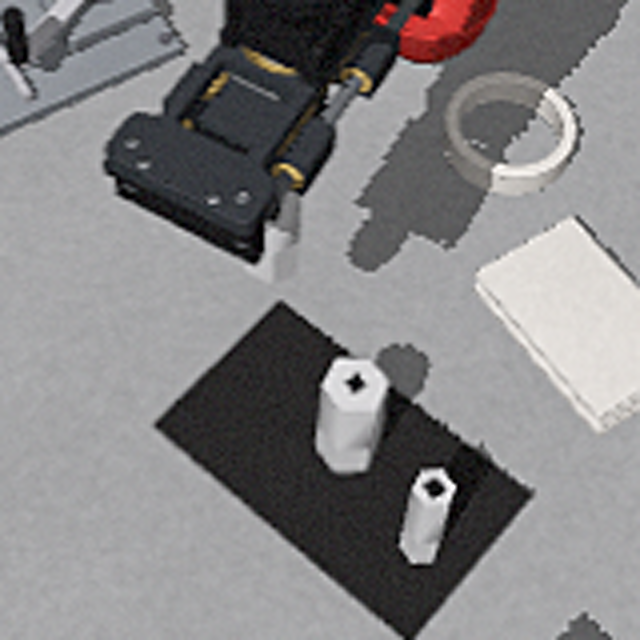

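Request:
play_rows([
  [-19.5,-9.15,-0.1,0,0,-0.6,20],
  [-19.5,-9.15,-0.1,0,0,-1.3,20],
  [-19.5,-9.15,-0.1,0,0,-2,20],
  [-19.5,-9.15,-0.1,0,0,-2.7,20],
  [-19.5,-9.15,-0.1,0,0,-3.4,20],
  [-19.5,-9.15,-0.1,0,0,-4.1,20],
  [-19.5,-9.15,-0.1,0,0,-4.8,20],
  [-19.5,-9.15,-0.1,0,0,-5.5,20],
  [-19.5,-9.15,-0.1,0,0,-6.3,20],
  [-19.5,-9.15,-0.1,0,0,-6.3,20],
  [-19.5,-9.15,-0.1,0,0,-6.3,20],
  [-19.5,-9.15,-0.1,0,0,-6.3,20],
])

```text
time_s: 17.05
tcp_pos: [0.5606, 0.2836, 0.1945]
ee_rot: [[0.794, -0.608, -0.002], [-0.608, -0.794, -0.001], [-0.001, 0.002, -1.0]]
wrist_force: [-0.4, -1.7, -3.3]
gripper_width: 0.308
```

```bash
python3 - <<'E'
from h import *
import pickle
s=st()
c=r.capture("wrist");save(c,"w13",None,1.5);save(c,"w13a",(190,100,320,240),5);pickle.dump((s,c),open("w13.pkl","wb"))
E
```

```text
t 17.05 tcp [0.5606 0.2836 0.1945] jaw -127.47 tilt [-0.0023 -0.0011] F [-0.4 -1.7 -3.3] M [-0.06  0.08  0.02] g 26.8 j [ 41.5  22.3   1.5  -0.  -69.4  11. ]
```

View pics/w13.png

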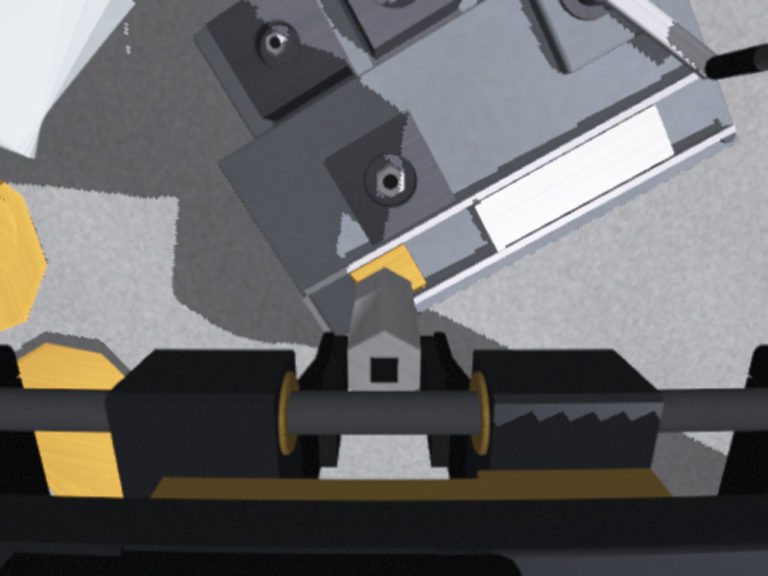

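View pics/w13a.png

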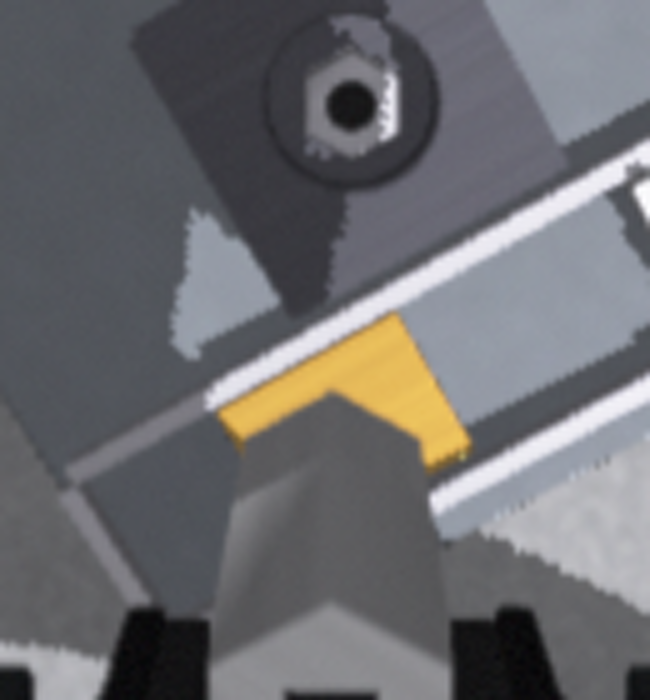

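```bash
python3 - <<'E'
from h import *
import pickle
np.set_printoptions(precision=4,suppress=True)
s,c=pickle.load(open("w13.pkl","rb"))
R=np.array(s["ee_rot"]);p=np.array(s["tcp_pos"])
n=atz(c,np.array([352,104])/5+[190,100],.064,s);print("nut",n)
def tool(uv,z):
    o,v=ray(c,np.array(uv)/5+[190,100],s);o=R.T@(o-p);v=R.T@v;return (o+v*(z-o[2])/v[2])
for zz in(.0415,):
  for uv,off in(((332,392),(15.59,0)),((243,441),(7.8,-13.5)),((421,439),(7.8,13.5))):
    print("bot",tool(uv,zz)*1e3,off)
for uv,off in(((330,602),(15.59,0)),((210,660),(7.8,-13.5)),((449,660),(7.8,13.5))):print("top",tool(uv,-.0385)*1e3,off)
plan((.599,.2475,.15,52.3))
E
```

```text
nut [0.599  0.2476 0.064 ]
bot [16.3149  0.8717 41.5   ] (15.59, 0)
bot [  8.5551 -12.7495  41.5   ] (7.8, -13.5)
bot [ 8.8969 14.5076 41.5   ] (7.8, 13.5)
top [ 14.4506   0.528  -38.5   ] (15.59, 0)
top [  7.8647 -12.1172 -38.5   ] (7.8, -13.5)
top [  7.8884  13.0798 -38.5   ] (7.8, 13.5)
plan (0.599, 0.2475, 0.15, 52.3) [2.05 0.11 1.78] [0.05 0.02 0.03]
```

Request:
play_rows([
  [1,0.05,0,0,0,0,20],
  [2.03,0.08,0.6,0,0,0,20],
  [2.03,0.08,1.4,0,0,0,20],
  [2.03,0.08,2.2,0,0,0,20],
  [2.03,0.08,2.2,0,0,0,20],
  [2.03,0.08,2.2,0,0,0,20],
  [2.03,0.08,2.2,0,0,0,20],
  [2.03,0.08,2.2,0,0,0,20],
])

```text
time_s: 17.9
tcp_pos: [0.6006, 0.2468, 0.1438]
ee_rot: [[0.791, -0.612, 0.002], [-0.612, -0.791, 0.001], [0.001, -0.002, -1.0]]
wrist_force: [0.2, -0.2, -2.3]
gripper_width: 0.306
```

```bash
python3 - <<'E'
from h import *
import pickle
for _ in range(3):
    s=st();d=r.capture("side")
save(d,"s14",(135,80,255,200),5)
c=r.capture("top");save(c,"t14",(45,110,245,270),4)
c=r.capture("wrist");save(c,"w14",None,1.5)
plan((.599,.2485,.09,52.3))
E
```

```text
t 17.90 tcp [0.6006 0.2468 0.1438] jaw -127.74 tilt [0.0021 0.0012] F [ 0.2 -0.2 -2.3] M [ 0.02 -0.03  0.02] g 26.6 j [ 36.6  26.2   0.2   0.  -63.9  15.7]
t 17.95 tcp [0.6005 0.2468 0.1437] jaw -127.74 tilt [0.0019 0.0012] F [-0.4  0.2 -3.1] M [-0.02  0.01 -0.02] g 25.9 j [ 36.6  26.2   0.2   0.  -63.9  15.7]
t 18.00 tcp [0.6004 0.2468 0.1435] jaw -127.74 tilt [0.0015 0.001 ] F [ 0.2  0.6 -3.1] M [0.03 0.03 0.01] g 26.5 j [ 36.6  26.2   0.2   0.  -63.9  15.7]
plan (0.599, 0.2485, 0.09, 52.3) [-0.08 -0.03  2.11] [-0.01 -0.   -0.01]
```

View pics/s14.png

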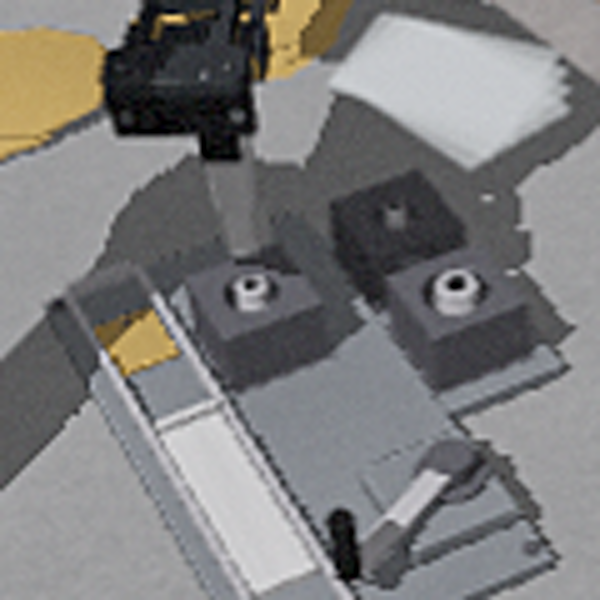

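View pics/w14.png

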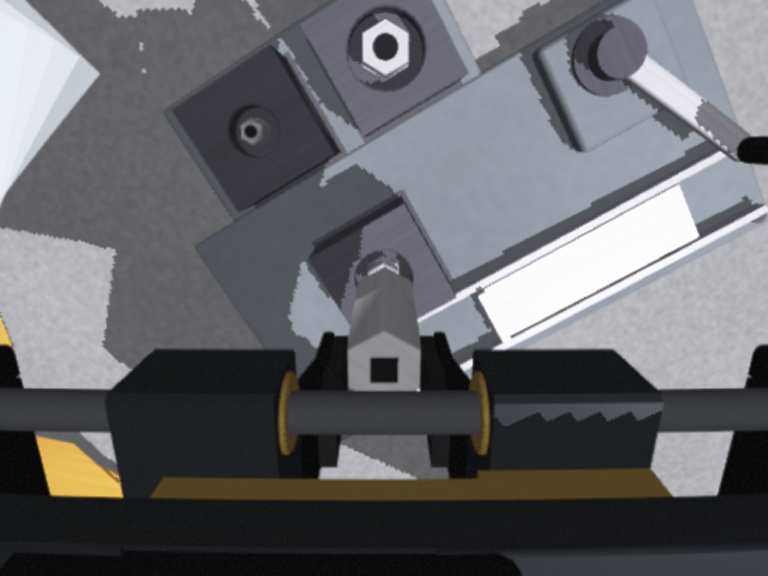

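Request:
play_rows([
  [-0.04,-0.03,0.4,0,0,0,20],
  [-0.04,-0.03,0.8,0,0,0,20],
  [-0.04,-0.03,1.1,0,0,0,20],
  [-0.04,-0.03,1.1,0,0,0,20],
  [-0.04,-0.03,1.1,0,0,0,20],
  [-0.04,-0.03,1.1,0,0,0,20],
])

```text
time_s: 18.75
tcp_pos: [0.6001, 0.2478, 0.1152]
ee_rot: [[0.791, -0.612, 0.001], [-0.612, -0.791, 0.0], [0.0, -0.001, -1.0]]
wrist_force: [-0.2, -0.1, -2.3]
gripper_width: 0.297
```

```bash
python3 - <<'E'
from h import *
import pickle
for _ in range(2):
    s=st();c=r.capture("wrist")
save(c,"w15a",(200,130,310,250),6);pickle.dump((s,c),open("w15.pkl","wb"))
d=r.capture("side");save(d,"s15",(160,100,240,170),7)
plan((.599,.2485,.09,52.3))
E
```

```text
t 18.75 tcp [0.6001 0.2478 0.1152] jaw -127.75 tilt [0.0008 0.0003] F [-0.2 -0.1 -2.3] M [ 0.03 -0.01  0.03] g 25.8 j [ 36.7  27.6  -1.8   0.  -60.6  15.6]
t 18.80 tcp [0.6001 0.2479 0.1153] jaw -127.75 tilt [0.0009 0.0005] F [ 0.4 -0.2 -3.2] M [ 0.01 -0.02  0.01] g 26.2 j [ 36.7  27.6  -1.8   0.  -60.6  15.5]
plan (0.599, 0.2485, 0.09, 52.3) [-0.05  0.    1.01] [-0.01 -0.   -0.01]
```

View pics/w15a.png

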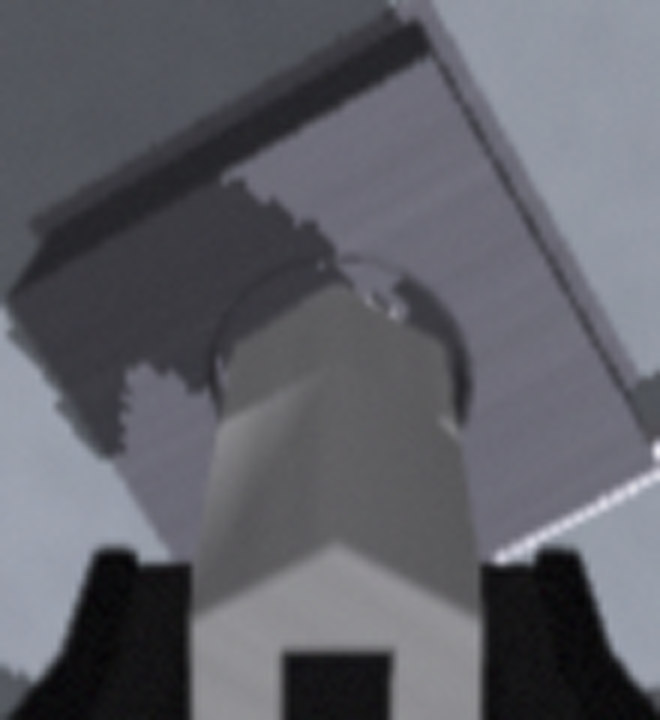

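View pics/s15.png

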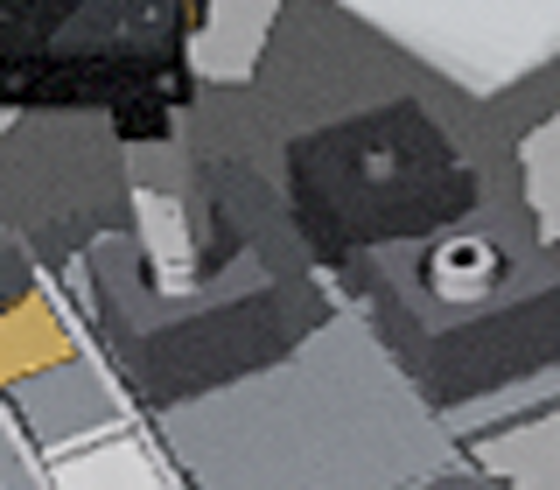

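```bash
python3 - <<'E'
from h import *
import pickle
np.set_printoptions(precision=2,suppress=True)
s,c=pickle.load(open("w15.pkl","rb"))
R=np.array(s["ee_rot"]);p=np.array(s["tcp_pos"])
f=lambda u,z:(R.T@(atz(c,np.array(u)/6+[200,130],z,s)-p)*1e3)[:2]
print("rim far",f((338,253),.059)-[17.5,0],"L",f((210,360),.059)+[0,0],"R",f((470,380),.059))
for u in((210,360),(470,385),(338,253),(240,297),(400,270),(463,420)):print(f(u,.059))
for zb in(.0737,.072):print("sp",f((340,287),zb)-[15.6,0],f((232,345),zb)-[7.8,-13.5],f((447,347),zb)-[7.8,13.5])
P=np.array([f(u,.059) for u in((210,360),(470,385),(338,253),(240,297),(400,270),(463,420))])
from scipy.optimize import least_squares
print(least_squares(lambda q:np.hypot(*(P-q).T)-17.5,[0,0]))
E
```

```text
rim far [0.13 0.84] L [  2.69 -16.54] R [-0.12 18.86]
[  2.69 -16.54]
[-0.83 18.87]
[17.63  0.84]
[ 11.54 -12.34]
[15.3   9.16]
[-5.86 18.02]
sp [1.12 1.07] [1.27 0.8 ] [1.03 1.25]
sp [0.69 1.08] [0.78 0.71] [0.54 1.35]
     message: `ftol` termination condition is satisfied.
     success: True
      status: 2
         fun: [ 3.595e-01  2.710e-01  1.309e-01  2.288e-01 -2.202e-01
                3.842e-01]
           x: [ 4.515e-03  1.121e+00]
        cost: 0.2341288323678827
         jac: [[-1.501e-01  9.887e-01]
               [ 4.714e-02 -9.989e-01]
               [-9.999e-01  1.581e-02]
               [-6.506e-01  7.594e-01]
               [-8.853e-01 -4.650e-01]
               [ 3.280e-01 -9.447e-01]]
        grad: [-3.910e-08 -3.902e-08]
  optimality: 3.910271673124299e-08
 active_mask: [ 0.000e+00  0.000e+00]
        nfev: 6
        njev: 6
```

Request:
play_rows([
  [-0.04,0,0,0,0,0,20],
  [-0.04,0,0.2,0,0,0,20],
  [-0.04,0,0.35,0,0,0,20],
  [-0.04,0,0.45,0,0,0,20],
  [-0.04,0,0.55,0,0,0,20],
  [-0.04,0,0.65,0,0,0,20],
  [-0.04,0,0.65,0,0,0,20],
])

```text
time_s: 19.6
tcp_pos: [0.5987, 0.2481, 0.0981]
ee_rot: [[0.791, -0.612, -0.001], [-0.612, -0.791, -0.0], [-0.0, 0.001, -1.0]]
wrist_force: [-0.3, 0.0, -3.6]
gripper_width: 0.302
```

Request:
play_rows([
  [0,0,0.1,0,0,0,20],
  [0,0,0.2,0,0,0,20],
  [0,0,0.3,0,0,0,20],
  [0,0,0.4,0,0,0,20],
  [0,0,0.42,0,0,0,20],
  [0,0,0.42,0,0,0,20],
  [0,0,0.42,0,0,0,20],
])

```text
time_s: 20.3
tcp_pos: [0.599, 0.2483, 0.0882]
ee_rot: [[0.791, -0.612, 0.0], [-0.612, -0.791, 0.0], [0.0, -0.0, -1.0]]
wrist_force: [-0.6, 0.0, -2.2]
gripper_width: 0.304
```

```bash
python3 - <<'E'
from h import *
for _ in range(3):
    s=st();c=r.capture("wrist")
E
```

```text
t 20.30 tcp [0.599  0.2483 0.0882] jaw -127.75 tilt [0.0001 0.    ] F [-0.6  0.  -2.2] M [ 0.05  0.04 -0.03] g 26.4 j [ 36.8  28.9  -3.7   0.  -57.3  15.5]
t 20.35 tcp [0.599  0.2483 0.0882] jaw -127.75 tilt [0.0002 0.0001] F [-1.2 -0.5 -3.4] M [0.03 0.01 0.03] g 26.3 j [ 36.8  28.9  -3.7   0.  -57.3  15.5]
t 20.40 tcp [0.599  0.2483 0.0882] jaw -127.75 tilt [0.0002 0.0001] F [ 0.2  0.1 -2.8] M [0.12 0.02 0.04] g 26.4 j [ 36.8  28.9  -3.7   0.  -57.3  15.5]
```

Still free; lower in small steps until the floor is felt.

Request:
play_rows([
  [0,0,0.05,0,0,0,20],
  [0,0,0.08,0,0,0,20],
  [0,0,0.1,0,0,0,20],
  [0,0,0.1,0,0,0,20],
  [0,0,0.1,0,0,0,20],
])

```text
time_s: 20.95
tcp_pos: [0.5998, 0.2483, 0.0871]
ee_rot: [[0.791, -0.612, 0.002], [-0.612, -0.791, 0.0], [0.001, -0.002, -1.0]]
wrist_force: [-0.8, -1.7, 5.6]
gripper_width: 0.302
```

Request:
play_rows([
  [0,0,0.04,0,0,0,20],
  [0,0,0.06,0,0,0,20],
  [0,0,0.06,0,0,0,20],
])

```text
time_s: 21.25
tcp_pos: [0.6003, 0.2481, 0.0869]
ee_rot: [[0.791, -0.612, 0.004], [-0.612, -0.791, 0.0], [0.003, -0.002, -1.0]]
wrist_force: [-1.4, -2.4, 10.1]
gripper_width: 0.297
```

```bash
python3 - <<'E'
from h import *
import pickle
s=st();c=r.capture("wrist");save(c,"w16",(130,120,390,300),3);d=r.capture("side");save(d,"s16",(150,90,250,170),6);t=r.capture("top");save(t,"t16",(40,100,440,300),2)
pickle.dump((s,c,d,t),open("w16.pkl","wb"));st()
E
```

```text
t 21.25 tcp [0.6003 0.2481 0.0869] jaw -127.70 tilt [0.0035 0.0001] F [-1.4 -2.4 10.1] M [-0.85  0.48  0.02] g 25.8 j [ 36.8  29.   -3.9   0.1 -57.   15.5]
t 21.40 tcp [0.6003 0.2481 0.0869] jaw -127.71 tilt [0.0036 0.0002] F [-1.3 -1.9 10.9] M [-0.81  0.47 -0.04] g 26.2 j [ 36.8  29.   -3.9   0.1 -57.   15.5]
```

View pics/w16.png

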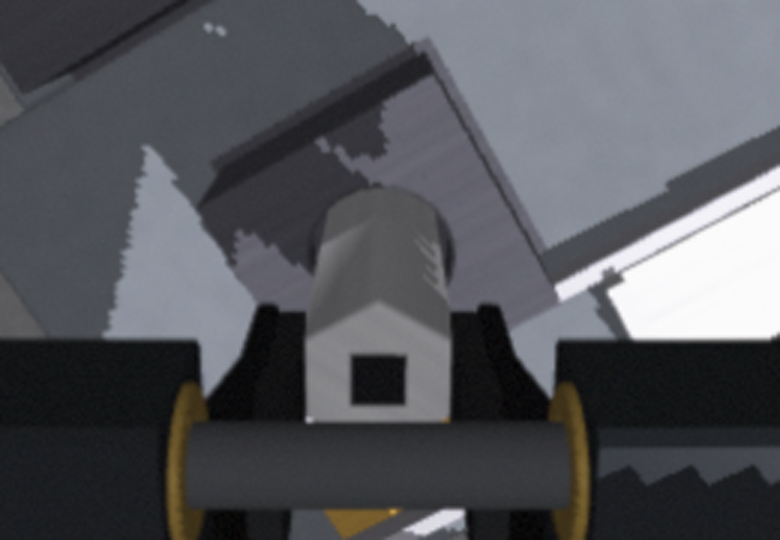

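View pics/s16.png

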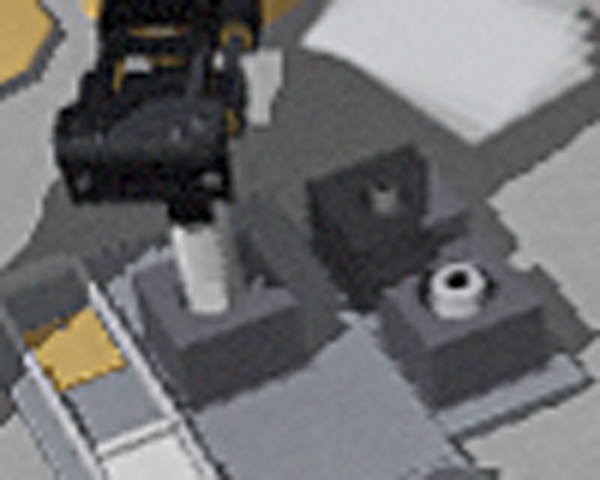

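View pics/t16.png

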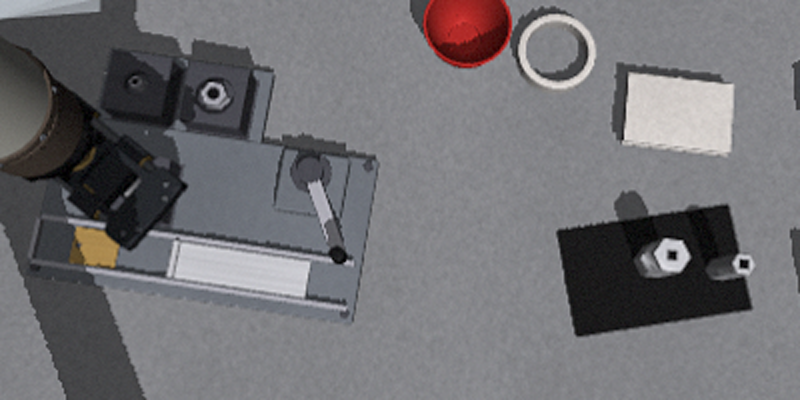

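```bash
python3 - <<'E'
from h import *
print(r.finish_job());st()
E
```

```text
the job is handed in; nothing more can be done
None
the job is handed in; nothing more can be done
```

The job is handed in: the lever was swung and sprang home, and the medium (19 mm) spanner is seated on the working nut with the gripper still holding it. It took about 21.5 s of the 72 s.

- **Lever:** My first push missed the knob because it was aimed about 4 mm off in x; nothing moved. The second push took the lever to its stop. I judged that by the force rising from about 4 N to 13 N with almost no further motion. It then sprang home, and the last pictures show the lever back at its start and the tag pushed along and left there.
- **Choice of spanner:** The working die's recess measured about 35 mm and its nut about 19–20 mm across flats, with the spare dies' nuts one clearly smaller and one clearly larger. That makes it the medium one.
- **Seating:** The spanner went down freely to the floor, then the wrist force rose to about 11 N. Its lower end works out at about 45 mm over the table, against 45 mm expected. It had not slipped in the grip, and the tool was tilted only about 0.2°.
- **Everything else:** In the last top picture the small and large spanners stand upright on the mat, and the cards, basket and tape look unmoved.

**Uncertain points:**
- The seating depth comes from the arm's height reading, since no camera can see the floor of the recess. Working from the commanded heights instead of the measured ones would put the lower end up to 1 mm higher.
- I found and allowed for a sideways error of about 0.9 mm in the wrist camera.
- The network that finds things returned nothing for the nut from the wrist camera, so I measured the nut's position from the pictures by hand.

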